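# Open the dial-locked sample case

### The arm

A 7-joint arm with a two-finger parallel gripper is mounted at the origin on the work surface. World frame = base frame: x ahead of the robot, y to its left, z up, the work surface at z = 0. Lengths are in m, angles in rad, forces in N, time in s.
With the tool pointing down it reaches from about 0.425 to 0.925 m from the base axis. Payload 6.8 kg.
Tool frame: the origin (TCP) lies between the finger pads; the fingertips stand 19 mm ahead of it and the grasp point (between the pads) is the TCP; z points along the fingers, y is the direction in which the jaws open and shut (so a half turn about z gives the same grasp; the last joint's range is limited). The gripper opens to 85 mm and grips with 20 to 120 N. Pads are 22 mm wide; open, the fingers measure 114 mm over their backs; the gripper's body (76 mm by 85 mm) begins 54 mm behind the grasp point. The pads swing forward as they close: fully open they stand 13 mm farther back than shut.
Start: joints at [1.232, 0.477, 0.022, 1.555, -0.011, 1.109, -0.083], TCP at [0.154, -0.657, 0.25] pointing down, gripper open.
Joint ranges: [-2.96, 2.96], [-0.34, 2.1], [-1.41, 1.46], [0.24, 2.44], [-1.37, 4.51], [0.17, 1.92], [-2.96, 2.96]. Speed limits (rad/s): [2.39, 2.39, 3.14, 3.14, 3.14, 3.14, 3.14].

### API

Orientations are given as [roll, pitch, yaw] about the fixed x, y, z axes, in that order (R = Rz(yaw) Ry(pitch) Rx(roll)).
In Python, from cell import get_obs, get_image, camera_params, close_job gives the robot as it stands.
- The arm moves only by the tool carry_out, never from a script. Its argument "rows" is a list that holds one entry, the list of rows, each a list of 5 numbers: the opening, from 0 (shut) to 1 (fully open), then the shift along the tool's x, y, z in cm, then the turn about the tool's z in rad. A call has 1 to 5 rows; each row is the pose to reach, as a shift and turn from the pose measured when the call began, along the tool's axes at that moment; what a row does not reach only later rows make up. A row lasts 1/12 s, in which the tool goes at most 41.7 mm and 7.16 degrees, less where a joint would pass 70% of its speed; a pose out of reach is approached as far as the arm can. A call with a gripper value outside its range is refused whole. The fingers move at their own pace and stop on an object; "grip_force" is the grip in N (left out, the last holds). Time passes only in rows, so rows that repeat a pose let the fingers close. It gives the time, the measured TCP pose, the force and the opening at its end, in the units of the state.
- get_obs(): the state, without advancing time (a new reading comes with each control period).
- get_image(name): name is "scene" or "side" or "wrist"; returns the picture (384x512x3 uint8, blue, green, red); there is no depth.
- camera_params(name): a dict with "vfov" (degrees; the focal length in pixels is half the picture's height over the tangent of half this angle, whatever the lens; pixels are square), "cx", "cy" (the principal point, pixels), "cam_to_world" (4x4, takes a point from camera to world coordinates). Camera axes: x right, y up, looking along -z (the intrinsics and any distortion apply to the point x, -y, -z); pixel columns grow to the right and rows downward; lengths in m; the calibration is good to about 2 mm. A picture is of the moment at which its call begins: read the wrist's pose just before it. camera_params takes no time and is no camera call; for the wrist camera it gives the pose at the moment of the call.
- close_job(): hands the job in, once; it reports no verdict.
The state is a dict: "clock": time; "joints": joint angles; "qvel": joint speeds; "effort": joint torques, N m; "tcp_pos": TCP position; "orientation": TCP orientation; "ft_force": force on the tool from outside, world axes, zero at the start; "wrist_torque": the same for the moment, N m; "width": opening from 0.0 (shut) to 1.0 (fully open).
Only numpy, scipy, OpenCV 4.12 (cv2) and the standard library are available. Lean on these libraries where they do the work, as an engineer would, in place of code of your own. Each camera call takes 0.05 s, during which the arm holds its last target.

### The job

Open the locked sample case on the bench: its code is 3 on the left dial and 7 on the right (left and right as seen from the robot). The lock is worn, so the numbers only bring you close: ease each dial slowly across its number until you feel its sprung bolt drop in and the dial stop dead, and never force a stopped dial or a lid that is still bolted. Then raise the lid by its handle to more than halfway upright, leave it standing open and let go, without disturbing the other things on the bench.

Things in the scene. Friction and masses are not known exactly. Their poses are not given: they have to be found in the camera images.
- case: Grey sample transport case, 220 (x) x 360 (y) x 100 mm tray under a 16 mm hinged lid (top at z 116 mm); fixed to the bench. Origin under its centre; its -x side is the front, towards the robot; y points to its left. On the lid, in one row at case x -55 mm: left dial lock (case y +120 mm), handle (y 0), right dial lock (y -120 mm).
- left_dial (a joint): Angle of the left dial, rad, growing counter-clockwise seen from above. Numbers 0 to 9 stand clockwise on its face, 0.628 rad apart; the index line is on the housing behind the dial (case +x). 0 rad: number 0 at the index; 3 is at 1.885 rad. No stops; turns at 0.05 to 0.1 N m. It starts 0.55 to 1.35 rad below number 3.
- left_knob (a point): Centre of the flat top of the left dial's knob, on its axis, 163 mm above the bench; turns with the dial (x axis points to number 0, as does the black bar on the knob). The knob is a fluted aluminium cylinder, 36 mm diameter, 28 mm high, on a black number disc of 64 mm diameter and 5 mm thickness, whose face is 28 mm below this point.
- left_lock (a point): Centre of the top of the left lock's steel housing, 84 x 84 x 14 mm, 130 mm above the bench, under the dial. The lock is worn: its opening place lies up to 0.28 rad either side of the printed number. There (within 0.06 rad) a 5 N spring snaps the bolt 7 mm to the rear into the dial's cam: the dial then has about 0.08 rad of play either way and stops dead. Twisting it on with over 0.6 N m (30 N on the bolt, 20 mm off the axis) spoils the lock.
- right_dial (a joint): Angle of the right dial, as left_dial; number 7 is at 4.398 rad. It starts 0.55 to 1.35 rad above number 7.
- right_knob (a point): As left_knob, for the right dial.
- right_lock (a point): Centre of the top of the right lock's steel housing, 84 x 84 x 14 mm, 130 mm above the bench, under the dial. Works as the left lock, its opening place shifted on its own. From each housing a steel bolt 10 mm wide runs forward into a steel strike on the case's front edge (40 mm wide, top 138 mm above the bench), and holds the lid down until it has sprung back.
- lid (a joint): Opening angle of the lid in rad: 0 shut, 1.3 at its stop. Hinged along the case's top rear edge. The hinge is stiff, so that the lid stays where it is left; raising it at the handle takes 10 to 13 N. While a bolt is out it can only be lifted 0.01 rad.
- lid_handle (a point): Middle of the grip bar of the lid's handle: a round black bar of 12 mm diameter, 78 mm clear length along the case's y, its centre 40 mm above the lid's top and 156 mm above the bench when shut. It lies 165 mm in front of the hinge line and, with the lid shut, 56 mm above it. Moves with the lid.
- lid_hinge (a point): Point on the hinge line (along the case's y), at the middle of the case's top rear edge, 100 mm above the bench; does not move.
- red_rack: White rack 105 x 124 mm full of tubes with red caps, 104 mm high; loose. Origin under its centre.
- empty_rack: White lattice rack 110 x 190 x 62 mm with two red-capped tubes; loose. Origin under its centre.
- marker: Yellow marker pen, 14 mm thick, 135 mm long, lying on the bench along its x; loose. Origin on the bench under its middle.
- sample_cup: Specimen cup with white lid, 64 mm diameter, 71 mm high; loose, beside the case. Origin under its centre.
- reagent: Amber bottle, 66 mm diameter, 145 mm high; loose. Origin under its centre.
- swab_jar: Clear jar of swabs with steel lid, 75 mm diameter, 97 mm high; loose. Origin under its centre.

How it is judged:
By the outcome, as a careful person would: the job done as asked, in the order asked, and still so for the second after the job is handed in, with the robot touching nothing.
It also fails if it takes over 72 s, if anything falls off the work surface, if the arm or the gripper's body presses on something with over 40 N, if the wrist force passes 120 N, or if a joint passes its speed limit or range.

## Working session

There is one attempt and no reset: what is moved stays moved. The work goes in short steps, Python scripts to look and compute and a tool call to move; the robot and the scene stay as the last step left them, time stands still between calls to the robot, and variables do not carry over. Pictures are saved under pics/ and viewed, and the job is handed in when it is done.

Besides the shell and the picture viewer there is one more tool, called in YAML: its name, and indented under it one key for each argument. carry_out: Moves the arm, as the interface text tells. Its arguments: {"type":"object","properties":{"rows":{"type":"array"},"grip_force":{"type":"number"}},"required":["rows"]}

```bash
ls; mkdir -p pics
python3 - <<'E'
from cell import *
import cv2
print(get_obs())
for n in ("scene","side","wrist"):
    p=camera_params(n);print(n,p)
    cv2.imwrite(f"pics/{n}0.png",get_image(n))
E
```

```text
pics
{'clock': 0.0, 'joints': array([ 1.23189159,  0.47779476,  0.02232884,  1.55643599, -0.01149414,
        1.10930685, -0.08311172]), 'qvel': array([-0.00050287, -0.00064687, -0.00065469,  0.00016656,  0.00124713,
       -0.001014  ,  0.00071996]), 'effort': array([-8.53833808e-05, -5.96443248e+01,  1.60786349e+00, -2.81198305e+01,
        1.24899988e-02,  9.34486248e-03,  2.72736764e-05]), 'tcp_pos': array([ 0.15428076, -0.65656461,  0.24933559]), 'orientation': array([-3.13978079e+00,  1.35121920e-04,  2.30827203e-01]), 'ft_force': array([0.77376114, 1.15749461, 0.16625253]), 'wrist_torque': array([ 0.00396442,  0.00426013, -0.03384078]), 'width': 0.9981507137960612}
scene {'vfov': 55.14409143087152, 'cx': 256.8672799562693, 'cy': 189.0108721429166, 'cam_to_world': array([[-0.70092831, -0.53546402,  0.47114519,  1.03548501],
       [ 0.71318606, -0.5187178 ,  0.47148434,  0.45573287],
       [-0.00807151,  0.6664909 ,  0.74546947,  0.88860197],
       [ 0.        ,  0.        ,  0.        ,  1.        ]])}
side {'vfov': 52.691662114605045, 'cx': 251.2879016703535, 'cy': 194.6407708573636, 'cam_to_world': array([[ 0.99860518,  0.02644329, -0.04569962,  0.50381993],
       [-0.05275098,  0.53647408, -0.84226652, -0.91077076],
       [ 0.00224436,  0.84350241,  0.5371207 ,  0.67833968],
       [ 0.        ,  0.        ,  0.        ,  1.        ]])}
wrist {'vfov': 70.09229378157215, 'cx': 257.1536327205908, 'cy': 187.86409839213283, 'cam_to_world': array([[ 0.22906567,  0.92192124,  0.31239421,  0.23382261],
       [-0.97340901,  0.21759281,  0.07161196, -0.6390931 ],
       [-0.00195415, -0.32049118,  0.94724949,  0.37274181],
       [ 0.        ,  0.        ,  0.        ,  1.        ]])}
```

View pics/scene0.png

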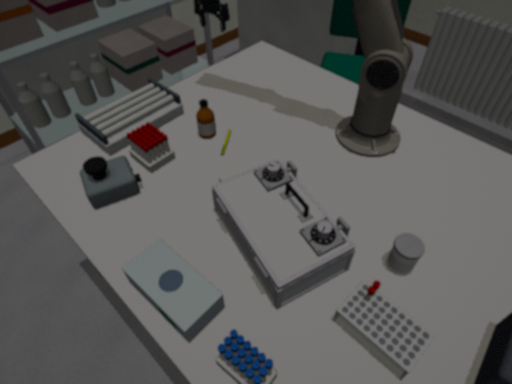

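View pics/side0.png

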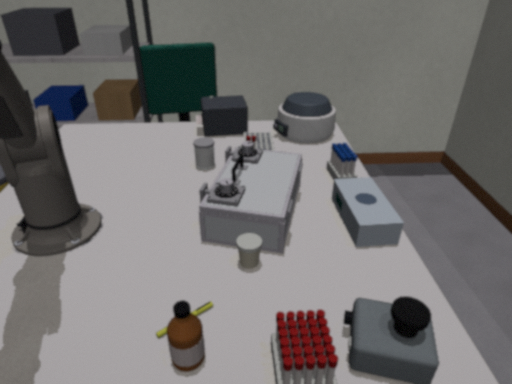

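View pics/wrist0.png

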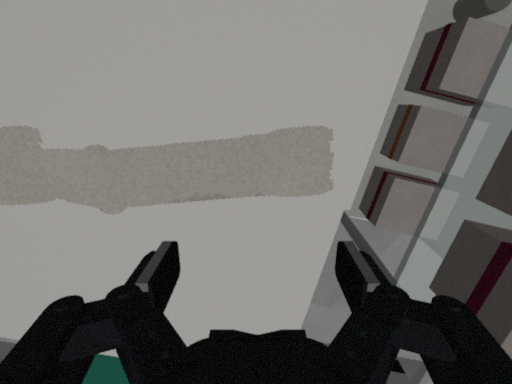

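```bash
cat > h.py <<'E'
import numpy as np, cv2
from cell import *
def ray(n,u,v,P=None):
    p=P or camera_params(n); f=192/np.tan(np.radians(p['vfov']/2))
    M=p['cam_to_world']; d=np.array([(u-p['cx'])/f,-(v-p['cy'])/f,-1.])
    return M[:3,3],M[:3,:3]@d
def onz(n,u,v,z,P=None):
    o,d=ray(n,u,v,P); return o+d*(z-o[2])/d[2]
def proj(n,X,P=None):
    p=P or camera_params(n); f=192/np.tan(np.radians(p['vfov']/2)); M=p['cam_to_world']
    c=M[:3,:3].T@(np.array(X)-M[:3,3]); return p['cx']-f*c[0]/c[2], p['cy']+f*c[1]/c[2]
E
python3 - <<'E'
import cv2,numpy as np
a=cv2.imread("pics/scene0.png")[145:315,195:385]
a=np.clip(cv2.resize(a,None,fx=4,fy=3.5*4/3.5/1.2*1,interpolation=cv2.INTER_CUBIC).astype(float)*1.6,0,255)
a=cv2.imread("pics/scene0.png")[145:295,200:370]
a=np.clip(cv2.resize(a,None,fx=4,fy=4,interpolation=cv2.INTER_CUBIC)*1.6,0,255)
cv2.imwrite("pics/s0z.png",a)
a=cv2.imread("pics/side0.png")[125:250,190:310]
a=np.clip(cv2.resize(a,None,fx=4.5,fy=4.5,interpolation=cv2.INTER_CUBIC)*1.6,0,255)
cv2.imwrite("pics/d0z.png",a)
E
```

```text
[ WARN:0@0.070] global loadsave.cpp:1063 imwrite_ Unsupported depth image for selected encoder is fallbacked to CV_8U.
```

View pics/s0z.png

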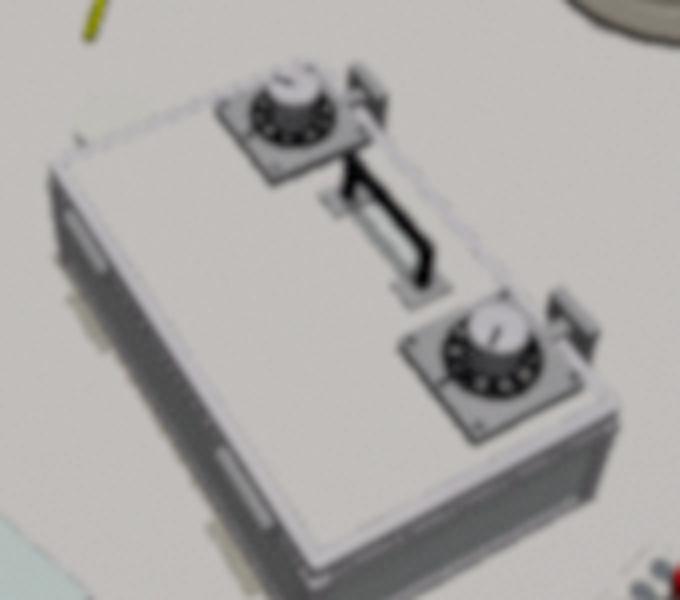

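View pics/d0z.png

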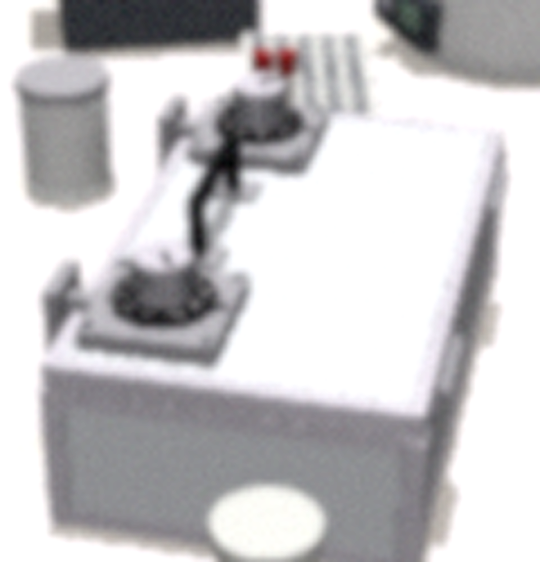

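Run:
```python
from h import *
L=onz("scene",324.2,226.2,.163);R=onz("scene",273,167.5,.163)
print(L,R,np.linalg.norm(L-R),"yaw",np.arctan2(*( (L-R)[[1,0]]))-np.pi/2)
L2=onz("side",248.2,145,.163);R2=onz("side",226.2,183.4,.163)
print(L2,R2,np.linalg.norm(L2-R2))
# corners scene
print(onz("scene",200+315/4,145+562/4,.116),onz("scene",200+60/4,145+165/4,.116),onz("scene",200+615/4,145+408/4,.116))
for n,u,v in(("scene",200+292/4,145+76/4),):
  print(onz(n,u,v,.163))
for u,v in((404,254),): print("jar",onz("scene",u,v-13,.097))
```

```text
[0.54957866 0.19874421 0.163     ] [ 0.48810237 -0.02730075  0.163     ] 0.23425554519137115 yaw -0.26554230410066393
[0.55321405 0.18367588 0.163     ] [ 0.4855776  -0.04528804  0.163     ] 0.23874497471658523
[0.7230815  0.20996718 0.116     ] [ 0.62245758 -0.1257297   0.116     ] [0.51778048 0.27292183 0.116     ]
[ 0.47786528 -0.03678994  0.163     ]
jar [0.40073792 0.34983489 0.097     ]
```

```bash
cat >> h.py <<'E'
def to(x,y,z,yaw=None,say=True):
    o=get_obs(); p=o['tcp_pos']; r,pi_,w=o['orientation']
    R=cv2.Rodrigues(np.array([0,0,w]))[0]@cv2.Rodrigues(np.array([0,pi_,0.]))[0]@cv2.Rodrigues(np.array([r,0.,0]))[0]
    s=R.T@(np.array([x,y,z])-p)*100
    t=0 if yaw is None else w-yaw
    print("shift cm",s.round(2),"turn",round(t,3),"|",p.round(4),"yaw",round(w,3),"F",o['ft_force'].round(1),"T",o['wrist_torque'].round(3),"w",round(o['width'],3),"clk",round(o['clock'],2))
def st():
    o=get_obs();print(o['tcp_pos'].round(4),"rpy",o['orientation'].round(3),"F",o['ft_force'].round(1),"T",o['wrist_torque'].round(3),"w",round(o['width'],3),"clk",round(o['clock'],2),"q",o['joints'].round(2))
E
python3 -c "
from h import *
to(.45,.065,.32)"
```

```text
shift cm [ 45.29 -63.5   -6.96] turn 0 | [ 0.1543 -0.6567  0.2496] yaw 0.231 F [ 0.2 -0.6 -0. ] T [-0.001  0.005  0.021] w 0.998 clk 0.15
```

carry_out:
  rows:
    - [[1,45.3,-63.5,-7,0],[1,45.3,-63.5,-7,0],[1,45.3,-63.5,-7,0],[1,45.3,-63.5,-7,0],[1,45.3,-63.5,-7,0]]

```text
clock: 0.57
tcp_pos: [0.2333, -0.463, 0.2687]
orientation: [-3.14, 0.0, 0.231]
ft_force: [1.0, 0.0, 0.3]
width: 1.002
```

```bash
python3 -c "
from h import *
st();to(.45,.065,.32)"
```

```text
[ 0.2333 -0.463   0.2687] rpy [-3.14   0.     0.231] F [1.  0.  0.3] T [-0.026 -0.069 -0.013] w 1.002 clk 0.57 q [ 1.03  0.2  -0.05  1.9   0.01  1.04 -0.37]
shift cm [ 33.17 -46.46  -5.05] turn 0 | [ 0.2333 -0.463   0.2687] yaw 0.231 F [1.  0.  0.3] T [-0.026 -0.069 -0.013] w 1.002 clk 0.57
```

carry_out:
  rows:
    - [[1,33,-46.5,-5,0],[1,33,-46.5,-5,0],[1,33,-46.5,-5,0],[1,33,-46.5,-5,0],[1,33,-46.5,-5,0]]

```text
clock: 0.98
tcp_pos: [0.3112, -0.2708, 0.2874]
orientation: [-3.14, 0.0, 0.231]
ft_force: [1.0, -0.3, -0.5]
width: 0.999
```

```bash
python3 -c "
from h import *
st();to(.45,.065,.32)"
```

```text
[ 0.3112 -0.2708  0.2874] rpy [-3.14   0.     0.231] F [ 1.  -0.3 -0.5] T [-0.036 -0.061 -0.07 ] w 0.999 clk 0.98 q [ 0.8   0.01 -0.23  2.08  0.    1.06 -0.78]
shift cm [ 21.18 -29.53  -3.22] turn 0 | [ 0.3112 -0.2708  0.2874] yaw 0.231 F [ 1.  -0.3 -0.5] T [-0.036 -0.061 -0.07 ] w 0.999 clk 0.98
```

carry_out:
  rows:
    - [[1,21.2,-29.5,-3.2,0],[1,21.2,-29.5,-3.2,0],[1,21.2,-29.5,-3.2,0],[1,21.2,-29.5,-3.2,0],[1,21.2,-29.5,-3.2,0]]

```text
clock: 1.4
tcp_pos: [0.3902, -0.079, 0.3061]
orientation: [-3.141, 0.0, 0.23]
ft_force: [1.3, -0.1, -0.6]
width: 0.996
```

```bash
python3 -c "
from h import *
st();to(.45,.065,.32)"
```

```text
[ 0.3902 -0.079   0.3061] rpy [-3.141  0.     0.23 ] F [ 1.3 -0.1 -0.6] T [-0.033 -0.054 -0.043] w 0.996 clk 1.4 q [ 0.56 -0.02 -0.5   2.06 -0.01  1.1  -1.27]
shift cm [  9.11 -12.65  -1.39] turn 0 | [ 0.3902 -0.079   0.3061] yaw 0.23 F [ 1.3 -0.1 -0.6] T [-0.033 -0.054 -0.043] w 0.996 clk 1.4
```

carry_out:
  rows:
    - [[1,9.1,-12.6,-1.4,0],[1,9.1,-12.6,-1.4,0],[1,9.1,-12.6,-1.4,0],[1,9.1,-12.6,-1.4,0],[1,9.1,-12.6,-1.4,0]]

```text
clock: 1.82
tcp_pos: [0.4516, 0.0715, 0.3212]
orientation: [-3.138, -0.003, 0.239]
ft_force: [-0.1, -0.2, 0.5]
width: 1.002
```

Run:
```python
from h import *
st();P=camera_params("wrist");np.save("P1.npy",P,allow_pickle=True)
a=get_image("wrist");cv2.imwrite("pics/w1.png",a)
b=np.clip(cv2.resize(a,(768,576),interpolation=cv2.INTER_CUBIC)*1.4,0,255).astype(np.uint8);cv2.imwrite("pics/w1z.png",b)
```

```text
[0.4516 0.0715 0.3212] rpy [-3.138e+00 -3.000e-03  2.390e-01] F [-0.1 -0.2  0.5] T [0.006 0.009 0.021] w 1.002 clk 1.82 q [ 0.35  0.09 -0.68  1.93  0.06  1.14 -1.68]
```

View pics/w1z.png

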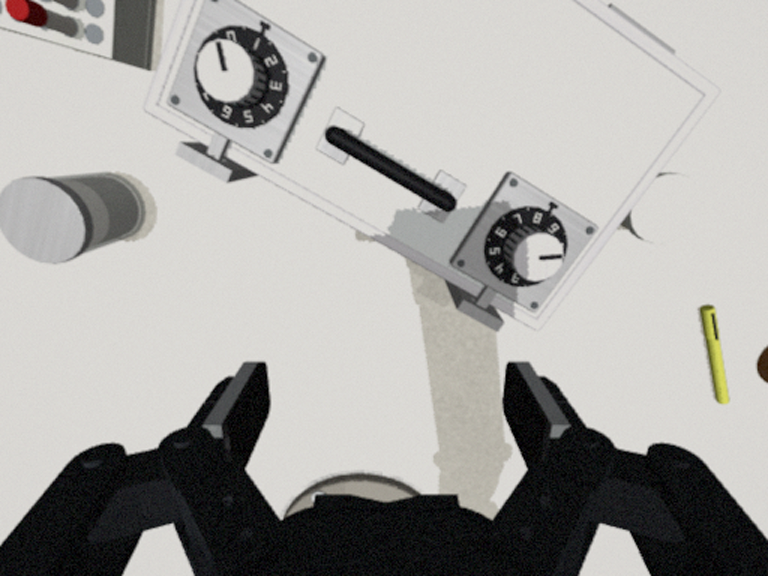

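```bash
python3 - <<'E'
from h import *
P=np.load("P1.npy",allow_pickle=True).item()
q=lambda u,v,z:onz("wrist",(u+.5)/1.5-.5,(v+.5)/1.5-.5,z,P)
L=q(225,72,.163);R=q(544,257,.163);print(L,R,np.linalg.norm(L-R),np.arctan2(*(L-R)[[1,0]])-np.pi/2)
A=q(334,133,.156);B=q(449,202,.156);print(A,B,(A+B)/2,np.linalg.norm(A-B),(L+R)/2)
# housings at z .130, corners
c=[(188,-8),(327,60),(277,162)]
print([q(u,v,.130).round(4) for u,v in [(513,172),(598,230),(537,313),(452,264)]])
H=np.mean([q(u,v,.130) for u,v in [(513,172),(598,230),(537,313),(452,264)]],0);print(H)
E
python3 - <<'E'
import cv2,numpy as np
a=cv2.imread("pics/w1.png")[105:225,290:410]
cv2.imwrite("pics/w1r.png",cv2.resize(a,None,fx=5,fy=5,interpolation=cv2.INTER_CUBIC))
a=cv2.imread("pics/w1.png")[0:120,90:230]
cv2.imwrite("pics/w1l.png",cv2.resize(a,None,fx=5,fy=5,interpolation=cv2.INTER_CUBIC))
E
```

```text
[0.54820472 0.19741792 0.163     ] [ 0.4836794  -0.03609558  0.163     ] 0.24226447018147212 -0.26959644439637276
[0.52935442 0.12568369 0.156     ] [0.50405277 0.03894859 0.156     ] [0.51670359 0.08231614 0.156     ] 0.09035016143031477 [0.51594206 0.08066117 0.163     ]
[array([ 0.5341, -0.0054,  0.13  ]), array([ 0.5085, -0.0836,  0.13  ]), array([ 0.4316, -0.0622,  0.13  ]), array([0.4553, 0.0182, 0.13  ])]
[ 0.48237252 -0.03324633  0.13      ]
```

View pics/w1r.png

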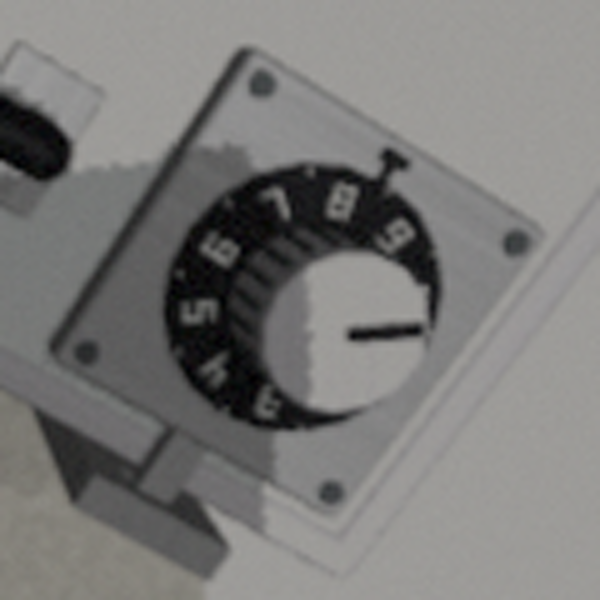

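View pics/w1l.png

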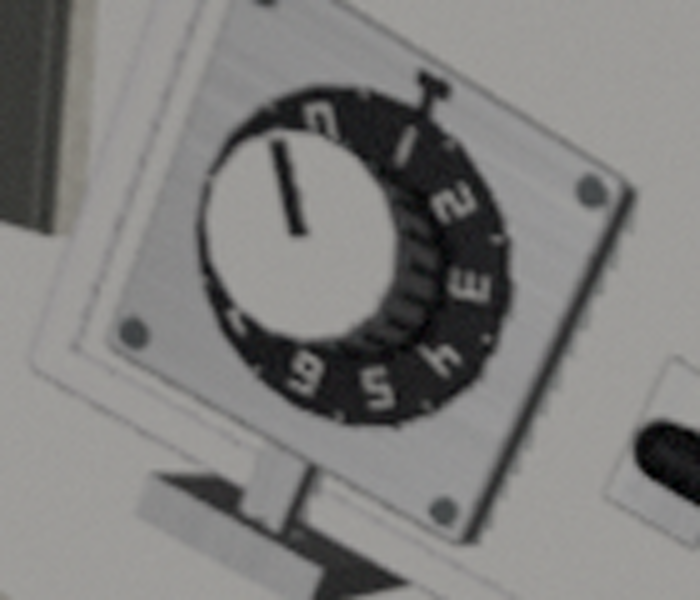

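```bash
python3 -c "
from h import *
to(.4838,-.0358,.24,1.2)"
```

```text
shift cm [ 0.78 10.89  8.02] turn -0.963 | [0.4506 0.0681 0.3205] yaw 0.237 F [-0.5 -0.5  0.6] T [-0.035  0.052  0.044] w 1.003 clk 1.87
```

carry_out:
  rows:
    - [[0.75,0.8,10.9,8,-0.96],[0.75,0.8,10.9,8,-0.96],[0.75,0.8,10.9,8,-0.96],[0.75,0.8,10.9,8,-0.96],[0.75,0.8,10.9,8,-0.96]]

```text
clock: 2.28
tcp_pos: [0.4822, -0.0405, 0.2373]
orientation: [-3.137, 0.003, 0.855]
ft_force: [-0.1, 0.4, -0.3]
width: 0.749
```

```bash
python3 -c "
from h import *
st();to(.4838,-.0358,.24,1.2)"
```

```text
[ 0.4822 -0.0405  0.2373] rpy [-3.137e+00  3.000e-03  8.550e-01] F [-0.1  0.4 -0.3] T [ 0.034 -0.025 -0.006] w 0.749 clk 2.28 q [ 0.52  0.24 -0.65  1.98  0.17  0.98 -0.92]
shift cm [ 0.46 -0.19 -0.27] turn -0.345 | [ 0.4822 -0.0405  0.2373] yaw 0.855 F [-0.1  0.4 -0.3] T [ 0.034 -0.025 -0.006] w 0.749 clk 2.28
```

carry_out:
  rows:
    - [[0.75,0.4,-0.2,-0.2,-0.34],[0.75,0.4,-0.2,-0.2,-0.34],[0.75,0.4,-0.2,-0.2,-0.34],[0.75,0.4,-0.2,-0.2,-0.34]]

```text
clock: 2.62
tcp_pos: [0.4826, -0.0377, 0.2389]
orientation: [-3.135, 0.002, 1.196]
ft_force: [0.5, 0.1, 0.3]
width: 0.751
```

Run:
```python
from h import *
st();P=camera_params("wrist")
a=get_image("wrist");cv2.imwrite("pics/w2.png",a)
b=np.clip(cv2.resize(a,(768,576),interpolation=cv2.INTER_CUBIC)*1.3,0,255).astype(np.uint8)
for z in(.163,):
  u,v=proj("wrist",(.4838,-.0358,z),P);print(u,v)
  cv2.circle(b,(int(u*1.5),int(v*1.5)),3,(0,0,255),-1)
cv2.imwrite("pics/w2z.png",b);np.save("P2.npy",P,allow_pickle=True)
```

```text
[ 0.4826 -0.0377  0.2389] rpy [-3.135e+00  2.000e-03  1.196e+00] F [0.5 0.1 0.3] T [-0.005 -0.016  0.043] w 0.751 clk 2.62 q [ 0.56  0.25 -0.7   1.97  0.19  0.99 -0.6 ]
258.7435406985945 201.78120616909177
```

View pics/w2z.png

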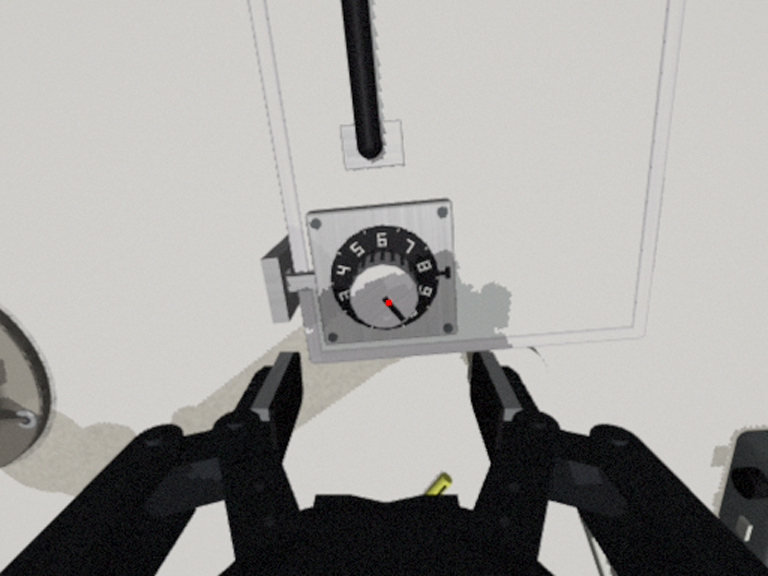

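Run:
```python
from h import *
P=np.load("P2.npy",allow_pickle=True).item()
a=cv2.imread("pics/w2.png");g=cv2.GaussianBlur(cv2.cvtColor(a,6),(3,3),0)
c=cv2.HoughCircles(g[150:235,210:310],cv2.HOUGH_GRADIENT,1,20,param1=80,param2=15,minRadius=20,maxRadius=26);print(c)
if c is not None:
  for x,y,r in c[0]: print(x+210,y+150,r,onz("wrist",x+210,y+150,.163,P))
X=onz("wrist",385/1.5,296/1.5,.163,P);print(X)
to(*X[:2],.158)
```

```text
[[[46.5 46.5 21. ]]]
256.5 196.5 21.0 [ 0.4837813  -0.03106366  0.163     ]
[ 0.48364858 -0.03175398  0.163     ]
shift cm [ 0.58 -0.08  8.1 ] turn 0 | [ 0.4827 -0.0375  0.239 ] yaw 1.191 F [ 0.5  0.3 -0. ] T [ 0.018 -0.032  0.013] w 0.753 clk 2.67
```

carry_out:
  rows:
    - [[0.75,0.6,-0.1,4,0],[0.75,0.6,-0.1,7,0],[0.75,0.6,-0.1,8.1,0],[0.75,0.6,-0.1,8.1,0]]
  grip_force: 20

```text
clock: 3.0
tcp_pos: [0.4812, -0.0321, 0.1556]
orientation: [-3.13, 0.004, 1.189]
ft_force: [-0.1, -0.5, 0.4]
width: 0.754
```

Run:
```python
from h import *
to(.4837,-.0318,.158)
a=get_image("wrist");cv2.imwrite("pics/w3z.png",cv2.resize(a,(768,576))[100:])
```

```text
shift cm [ 0.12  0.22 -0.24] turn 0 | [ 0.4812 -0.0321  0.1556] yaw 1.189 F [-0.1 -0.5  0.4] T [0.018 0.057 0.006] w 0.754 clk 3.0
```

View pics/w3z.png

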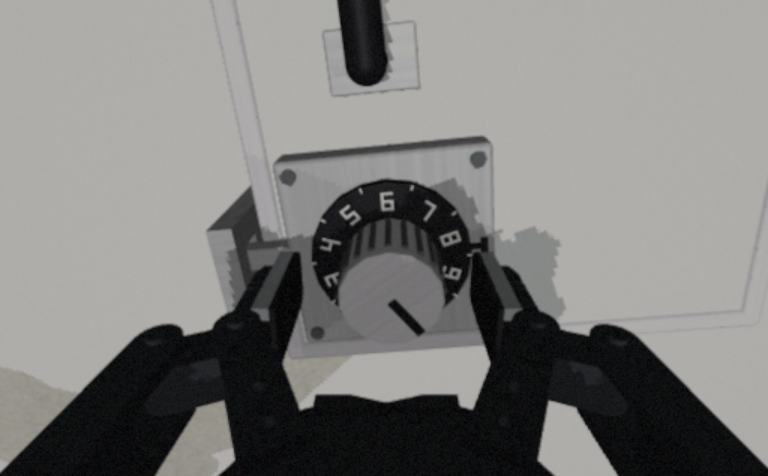

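carry_out:
  rows:
    - [[0.4,0.1,0.2,-0.2,0],[0.35,0.1,0.2,-0.2,0],[0.3,0.1,0.2,-0.2,0],[0.2,0.1,0.2,-0.2,0],[0.2,0.1,0.2,-0.2,0]]
  grip_force: 20

```text
clock: 3.47
tcp_pos: [0.4839, -0.0306, 0.1612]
orientation: [-3.131, 0.004, 1.19]
ft_force: [-8.5, 3.5, 11.6]
width: 0.414
```

```bash
python3 -c "
from h import *
st();to(.4837,-.0318,.158)"
```

```text
[ 0.4839 -0.0306  0.1612] rpy [-3.131  0.004  1.19 ] F [-8.5  3.5 11.6] T [ 0.695  2.059 -0.119] w 0.414 clk 3.47 q [ 0.5   0.36 -0.67  2.04  0.29  0.84 -0.72]
shift cm [-0.12  0.03  0.32] turn 0 | [ 0.4839 -0.0306  0.1612] yaw 1.19 F [-8.5  3.5 11.6] T [ 0.695  2.059 -0.119] w 0.414 clk 3.47
```

carry_out:
  rows:
    - [[0.2,0,-0.1,-0.2,0.05],[0.2,0,-0.1,-0.2,0.1],[0.2,0,-0.1,-0.2,0.15],[0.2,0,-0.1,-0.2,0.2],[0.2,0,-0.1,-0.2,0.25]]

```text
clock: 3.88
tcp_pos: [0.4841, -0.0307, 0.1639]
orientation: [-3.135, 0.004, 0.937]
ft_force: [5.0, -1.5, -11.5]
width: 0.41
```

```bash
python3 -c "
from h import *
st();to(.4837,-.0318,.160)"
```

```text
[ 0.4841 -0.0307  0.1639] rpy [-3.135  0.004  0.937] F [  5.   -1.5 -11.5] T [-0.068 -1.026  0.126] w 0.41 clk 3.88 q [ 0.46  0.34 -0.62  2.05  0.26  0.84 -0.95]
shift cm [-0.11  0.03  0.39] turn 0 | [ 0.4841 -0.0307  0.1639] yaw 0.937 F [  5.   -1.5 -11.5] T [-0.068 -1.026  0.126] w 0.41 clk 3.88
```

carry_out:
  rows:
    - [[0.2,0,0.05,0.1,0.04],[0.2,0,0.05,0.1,0.08],[0.2,0,0.05,0.1,0.12],[0.2,0,0.05,0.1,0.16],[0.2,0,0.05,0.1,0.2]]

```text
clock: 4.3
tcp_pos: [0.4842, -0.0308, 0.1636]
orientation: [-3.136, 0.005, 0.734]
ft_force: [0.0, 0.7, -4.9]
width: 0.41
```

Run:
```python
from h import *
st()
a=get_image("wrist");cv2.imwrite("pics/w4z.png",cv2.resize(a[100:260,150:370],None,fx=3,fy=3,interpolation=2))
```

```text
[ 0.4842 -0.0308  0.1636] rpy [-3.136  0.005  0.734] F [ 0.   0.7 -4.9] T [0.249 0.254 0.039] w 0.41 clk 4.3 q [ 0.42  0.34 -0.57  2.05  0.24  0.83 -1.13]
```

View pics/w4z.png

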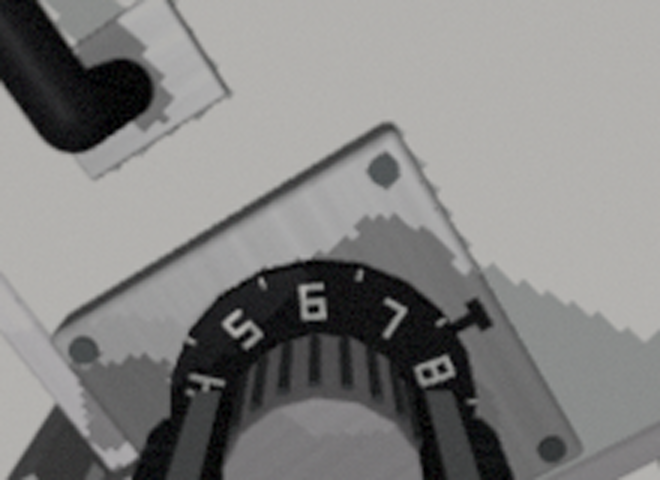

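carry_out:
  rows:
    - [[0.2,0,0,0.05,0.02],[0.2,0,0,0.05,0.04],[0.2,0,0,0.05,0.06],[0.2,0,0,0.05,0.08],[0.2,0,0,0.05,0.1]]

```text
clock: 4.77
tcp_pos: [0.4843, -0.0308, 0.1634]
orientation: [-3.137, 0.006, 0.63]
ft_force: [-2.4, -0.2, 0.9]
width: 0.41
```

```bash
python3 -c "
from h import *
st()"
```

```text
[ 0.4843 -0.0308  0.1634] rpy [-3.137  0.006  0.63 ] F [-2.4 -0.2  0.9] T [0.255 0.641 0.112] w 0.41 clk 4.77 q [ 0.4   0.33 -0.55  2.05  0.23  0.83 -1.23]
```

carry_out:
  rows:
    - [[0.2,0,0,0,0.02],[0.2,0,0,0,0.04],[0.2,0,0,0,0.06],[0.2,0,0,0,0.08],[0.2,0,0,0,0.1]]

```text
clock: 5.18
tcp_pos: [0.4843, -0.0308, 0.1635]
orientation: [-3.138, 0.006, 0.528]
ft_force: [-2.4, 0.4, -1.6]
width: 0.408
```

```bash
python3 -c "
from h import *
st()"
```

```text
[ 0.4843 -0.0308  0.1635] rpy [-3.138  0.006  0.528] F [-2.4  0.4 -1.6] T [0.229 0.544 0.093] w 0.408 clk 5.18 q [ 0.39  0.33 -0.53  2.05  0.22  0.83 -1.32]
```

carry_out:
  rows:
    - [[0.2,0,0,0,0.015],[0.2,0,0,0,0.03],[0.2,0,0,0,0.045],[0.2,0,0,0,0.06],[0.2,0,0,0,0.06]]

```text
clock: 5.6
tcp_pos: [0.4843, -0.0309, 0.1635]
orientation: [-3.138, 0.007, 0.467]
ft_force: [-1.1, 0.6, -2.0]
width: 0.408
```

```bash
python3 -c "
from h import *
st()"
```

```text
[ 0.4843 -0.0309  0.1635] rpy [-3.138  0.007  0.467] F [-1.1  0.6 -2. ] T [0.189 0.442 0.023] w 0.408 clk 5.6 q [ 0.38  0.33 -0.52  2.05  0.22  0.82 -1.37]
```

carry_out:
  rows:
    - [[0.2,0,0,0,0.015],[0.2,0,0,0,0.03],[0.2,0,0,0,0.045],[0.2,0,0,0,0.06],[0.2,0,0,0,0.07]]

```text
clock: 6.02
tcp_pos: [0.4843, -0.0309, 0.1635]
orientation: [-3.139, 0.007, 0.396]
ft_force: [-1.9, 0.4, -1.2]
width: 0.41
```

```bash
python3 -c "
from h import *
st()"
```

```text
[ 0.4843 -0.0309  0.1635] rpy [-3.139  0.007  0.396] F [-1.9  0.4 -1.2] T [0.192 0.389 0.129] w 0.41 clk 6.02 q [ 0.36  0.33 -0.5   2.05  0.21  0.82 -1.44]
```

carry_out:
  rows:
    - [[0.2,0,0,0,0.015],[0.2,0,0,0,0.03],[0.2,0,0,0,0.045],[0.2,0,0,0,0.06],[0.2,0,0,0,0.07]]

```text
clock: 6.43
tcp_pos: [0.4843, -0.0309, 0.1635]
orientation: [-3.139, 0.007, 0.324]
ft_force: [-0.9, 0.1, -1.6]
width: 0.413
```

Run:
```python
from h import *
st()
a=get_image("wrist");cv2.imwrite("pics/w5z.png",cv2.resize(a[80:260,130:370],None,fx=3,fy=3,interpolation=2))
```

```text
[ 0.4843 -0.0309  0.1635] rpy [-3.139  0.007  0.324] F [-0.9  0.1 -1.6] T [0.207 0.414 0.111] w 0.413 clk 6.43 q [ 0.35  0.32 -0.49  2.05  0.2   0.82 -1.5 ]
```

View pics/w5z.png

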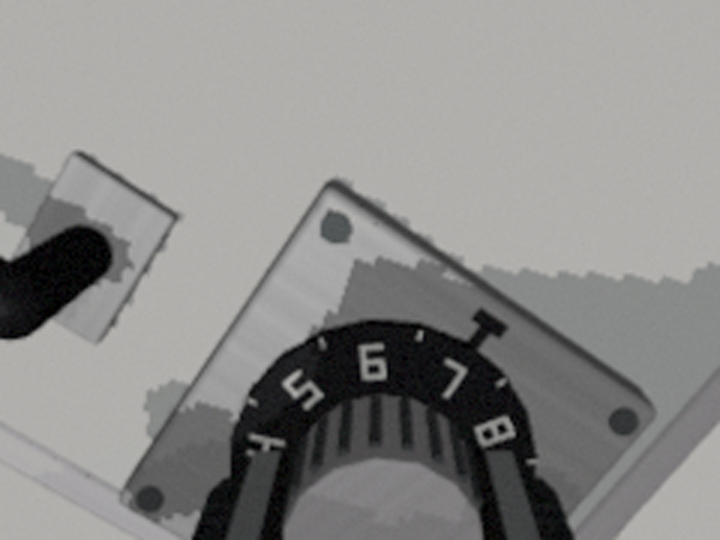

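carry_out:
  rows:
    - [[0.2,0,0,0,0.015],[0.2,0,0,0,0.03],[0.2,0,0,0,0.045],[0.2,0,0,0,0.06],[0.2,0,0,0,0.07]]

```text
clock: 6.9
tcp_pos: [0.4844, -0.0309, 0.1635]
orientation: [-3.14, 0.007, 0.252]
ft_force: [-1.6, -0.1, -1.7]
width: 0.414
```

```bash
python3 -c "
from h import *
st()"
```

```text
[ 0.4844 -0.0309  0.1635] rpy [-3.14   0.007  0.252] F [-1.6 -0.1 -1.7] T [0.164 0.415 0.071] w 0.414 clk 6.9 q [ 0.34  0.32 -0.48  2.05  0.2   0.82 -1.57]
```

carry_out:
  rows:
    - [[0.2,0,0,0,0.015],[0.2,0,0,0,0.03],[0.2,0,0,0,0.045],[0.2,0,0,0,0.06],[0.2,0,0,0,0.07]]

```text
clock: 7.32
tcp_pos: [0.4844, -0.031, 0.1635]
orientation: [-3.14, 0.007, 0.181]
ft_force: [-0.7, -0.5, -1.2]
width: 0.41
```

```bash
python3 -c "
from h import *
st()"
```

```text
[ 0.4844 -0.031   0.1635] rpy [-3.14   0.007  0.181] F [-0.7 -0.5 -1.2] T [0.147 0.339 0.047] w 0.41 clk 7.32 q [ 0.33  0.32 -0.46  2.05  0.19  0.82 -1.64]
```

carry_out:
  rows:
    - [[0.2,0,0,0,0.015],[0.2,0,0,0,0.03],[0.2,0,0,0,0.045],[0.2,0,0,0,0.06],[0.2,0,0,0,0.07]]

```text
clock: 7.73
tcp_pos: [0.4844, -0.031, 0.1635]
orientation: [-3.141, 0.007, 0.11]
ft_force: [-1.1, -1.2, -2.0]
width: 0.411
```

Run:
```python
from h import *
st()
a=get_image("wrist");cv2.imwrite("pics/w6z.png",cv2.resize(a[80:260,130:370],None,fx=3,fy=3,interpolation=2))
```

```text
[ 0.4844 -0.031   0.1635] rpy [-3.141  0.007  0.11 ] F [-1.1 -1.2 -2. ] T [0.154 0.383 0.024] w 0.411 clk 7.73 q [ 0.32  0.32 -0.45  2.05  0.19  0.82 -1.7 ]
```

View pics/w6z.png

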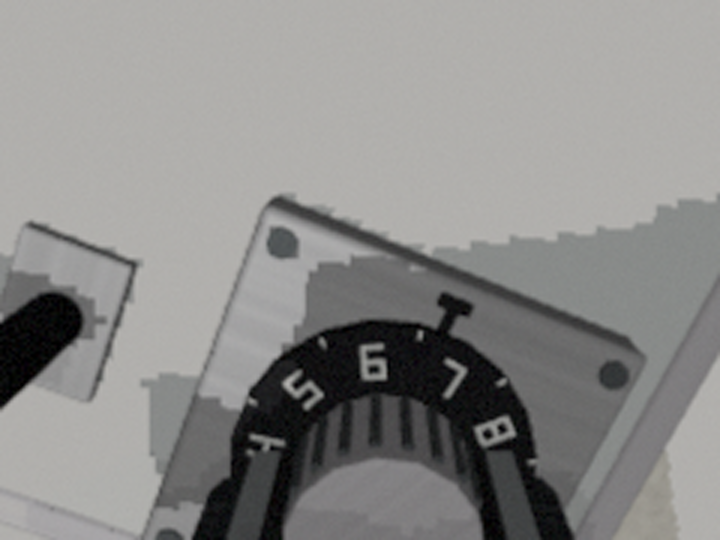

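carry_out:
  rows:
    - [[0.2,0,0,0,0.015],[0.2,0,0,0,0.03],[0.2,0,0,0,0.045],[0.2,0,0,0,0.06],[0.2,0,0,0,0.07]]

```text
clock: 8.2
tcp_pos: [0.4844, -0.0309, 0.1635]
orientation: [-3.141, 0.007, 0.038]
ft_force: [-1.6, -0.8, -1.7]
width: 0.409
```

```bash
python3 -c "
from h import *
st()"
```

```text
[ 0.4844 -0.0309  0.1635] rpy [-3.141  0.007  0.038] F [-1.6 -0.8 -1.7] T [0.158 0.309 0.096] w 0.409 clk 8.2 q [ 0.3   0.32 -0.43  2.05  0.18  0.81 -1.77]
```

carry_out:
  rows:
    - [[0.2,0,0,0,0.015],[0.2,0,0,0,0.03],[0.2,0,0,0,0.045],[0.2,0,0,0,0.06],[0.2,0,0,0,0.07]]

```text
clock: 8.62
tcp_pos: [0.4844, -0.031, 0.1635]
orientation: [3.141, 0.007, -0.033]
ft_force: [-1.4, 0.3, -2.7]
width: 0.407
```

```bash
python3 -c "
from h import *
st()"
```

```text
[ 0.4844 -0.031   0.1635] rpy [ 3.141  0.007 -0.033] F [-1.4  0.3 -2.7] T [0.106 0.277 0.05 ] w 0.407 clk 8.62 q [ 0.29  0.31 -0.42  2.06  0.17  0.81 -1.83]
```

carry_out:
  rows:
    - [[0.2,0,0,0,0.015],[0.2,0,0,0,0.03],[0.2,0,0,0,0.045],[0.2,0,0,0,0.06],[0.2,0,0,0,0.06]]

```text
clock: 9.03
tcp_pos: [0.4844, -0.0311, 0.1635]
orientation: [3.141, 0.007, -0.095]
ft_force: [-0.8, -1.4, -2.2]
width: 0.412
```

Run:
```python
from h import *
st()
a=get_image("wrist");cv2.imwrite("pics/w7z.png",cv2.resize(a[80:260,130:370],None,fx=3,fy=3,interpolation=2))
a=get_image("scene");cv2.imwrite("pics/s7z.png",cv2.resize(a[145:285,220:370],None,fx=4,fy=4,interpolation=2))
a=get_image("side");cv2.imwrite("pics/d7z.png",cv2.resize(a[125:225,180:300],None,fx=5,fy=5,interpolation=2))
```

```text
[ 0.4844 -0.0311  0.1635] rpy [ 3.141  0.007 -0.095] F [-0.8 -1.4 -2.2] T [ 0.117  0.332 -0.007] w 0.412 clk 9.03 q [ 0.28  0.31 -0.41  2.06  0.17  0.81 -1.89]
```

View pics/w7z.png

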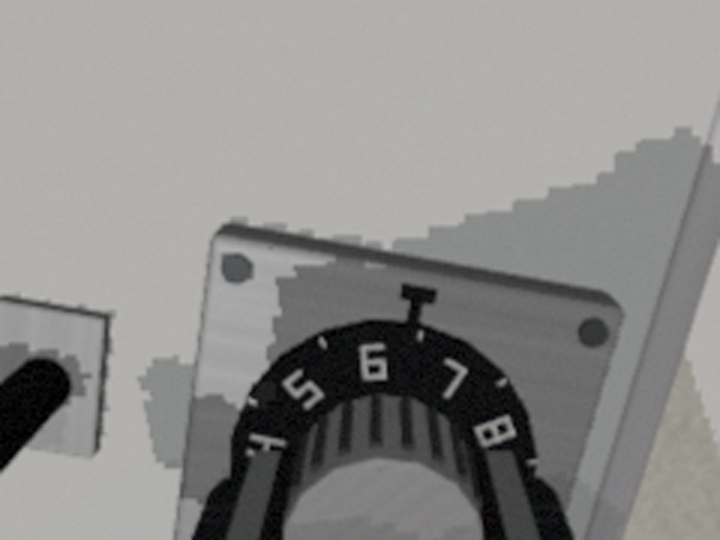

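View pics/d7z.png

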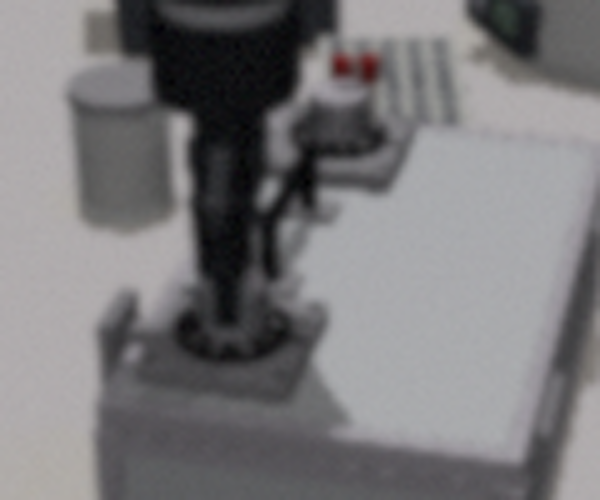

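View pics/s7z.png

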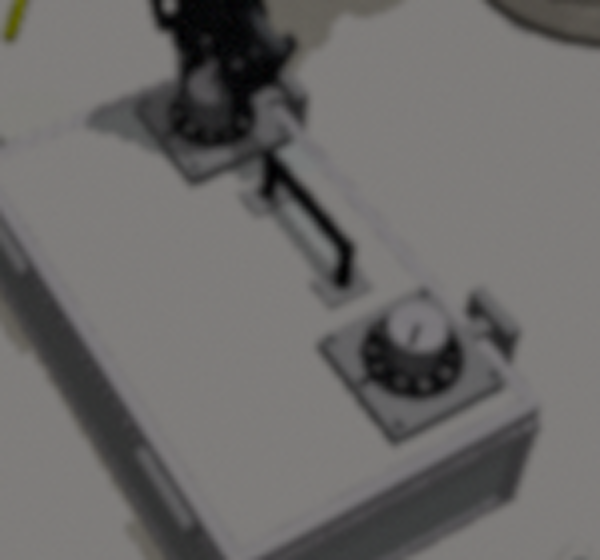

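carry_out:
  rows:
    - [[0.2,0,0,0,0.01],[0.2,0,0,0,0.02],[0.2,0,0,0,0.03],[0.2,0,0,0,0.04]]

```text
clock: 9.52
tcp_pos: [0.4844, -0.0311, 0.1635]
orientation: [3.14, 0.007, -0.134]
ft_force: [-0.9, -1.4, -1.3]
width: 0.408
```

```bash
python3 -c "
from h import *
st()"
```

```text
[ 0.4844 -0.0311  0.1635] rpy [ 3.14   0.007 -0.134] F [-0.9 -1.4 -1.3] T [-0.03   0.367  0.423] w 0.408 clk 9.52 q [ 0.28  0.31 -0.4   2.06  0.16  0.81 -1.93]
```

carry_out:
  rows:
    - [[0.2,0,0,0,-0.03],[0.2,0,0,0,-0.06],[0.2,0,0,0,-0.06]]

```text
clock: 9.77
tcp_pos: [0.4844, -0.031, 0.1635]
orientation: [3.141, 0.007, -0.074]
ft_force: [-1.0, -0.8, -1.4]
width: 0.409
```

```bash
python3 -c "
from h import *
st()"
```

```text
[ 0.4844 -0.031   0.1635] rpy [ 3.141  0.007 -0.074] F [-1.  -0.8 -1.4] T [0.167 0.351 0.063] w 0.409 clk 9.77 q [ 0.29  0.31 -0.41  2.06  0.17  0.81 -1.87]
```

Relaxed. Release, rise, and move toward the left dial (yaw about 0 suits a counter-clockwise turn).

carry_out:
  rows:
    - [[0.75,0,0,0,0],[0.75,0,0,0,0],[0.75,0,0,-1,0],[0.75,0,0,-5,0],[0.75,0,0,-8,0]]

```text
clock: 10.18
tcp_pos: [0.485, -0.0307, 0.2455]
orientation: [3.142, 0.008, -0.074]
ft_force: [2.0, 0.3, 0.2]
width: 0.751
```

Run:
```python
from h import *
st();P=camera_params("wrist")
a=get_image("wrist");cv2.imwrite("pics/w8z.png",cv2.resize(a[100:280,120:400],None,fx=2.8,fy=2.8,interpolation=2))
to(.548,.1985,.24,0)
```

```text
[ 0.485  -0.0307  0.2455] rpy [ 3.142  0.008 -0.074] F [2.  0.3 0.2] T [-0.005 -0.059  0.019] w 0.751 clk 10.18 q [ 0.32  0.21 -0.43  1.97  0.1   0.99 -1.81]
shift cm [  4.23 -23.26   1.18] turn -0.074 | [ 0.4887 -0.0304  0.2517] yaw -0.074 F [2.1 0.5 3.8] T [ 0.025 -0.14   0.02 ] w 0.75 clk 10.23
```

View pics/w8z.png

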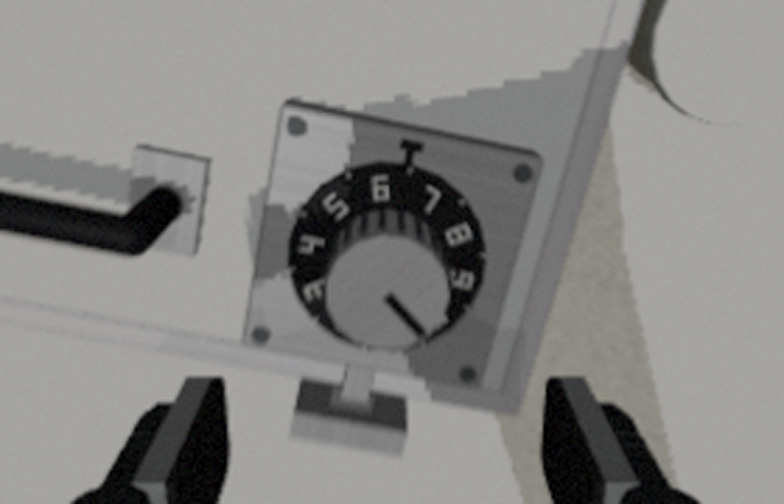

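carry_out:
  rows:
    - [[0.75,4.2,-23.3,1.2,0],[0.75,4.2,-23.3,1.2,0],[0.75,4.2,-23.3,1.2,0],[0.75,4.2,-23.3,1.2,0],[0.75,4.2,-23.3,1.2,0]]

```text
clock: 10.65
tcp_pos: [0.5406, 0.1719, 0.2416]
orientation: [-3.141, -0.005, -0.075]
ft_force: [1.3, -0.5, -0.4]
width: 0.748
```

```bash
python3 -c "
from h import *
to(.548,.1985,.24,0)"
```

```text
shift cm [ 0.54 -2.71  0.17] turn -0.075 | [0.5406 0.1719 0.2416] yaw -0.075 F [ 1.3 -0.5 -0.4] T [-0.014 -0.025  0.014] w 0.748 clk 10.65
```

carry_out:
  rows:
    - [[0.75,0.5,-2.7,0.2,-0.07],[0.75,0.5,-2.7,0.2,-0.07],[0.75,0.5,-2.7,0.2,-0.07],[0.75,0.5,-2.7,0.2,-0.07]]

```text
clock: 10.98
tcp_pos: [0.5478, 0.1979, 0.2401]
orientation: [3.142, -0.005, -0.006]
ft_force: [1.2, -0.1, 0.4]
width: 0.748
```

Run:
```python
from h import *
st();P=camera_params("wrist");np.save("P9.npy",P,allow_pickle=True)
a=get_image("wrist");cv2.imwrite("pics/w9.png",a);cv2.imwrite("pics/w9z.png",cv2.resize(a[100:280,120:400],None,fx=2.8,fy=2.8,interpolation=2))
g=cv2.GaussianBlur(cv2.cvtColor(a,6),(3,3),0)
c=cv2.HoughCircles(g[150:245,200:320],cv2.HOUGH_GRADIENT,1,20,param1=80,param2=15,minRadius=20,maxRadius=26);print(c)
if c is not None:
  for x,y,r in c[0]: print(x+200,y+150,r,onz("wrist",x+200,y+150,.163,P))
```

```text
[0.5478 0.1979 0.2401] rpy [ 3.142 -0.005 -0.006] F [ 1.2 -0.1  0.4] T [-0.086 -0.022 -0.006] w 0.748 clk 10.98 q [-0.04  0.38 -0.52  1.77  0.22  1.04 -2.22]
[[[55.5 53.5 22.1]]]
255.5 203.5 22.1 [0.54908716 0.19806202 0.163     ]
```

View pics/w9z.png

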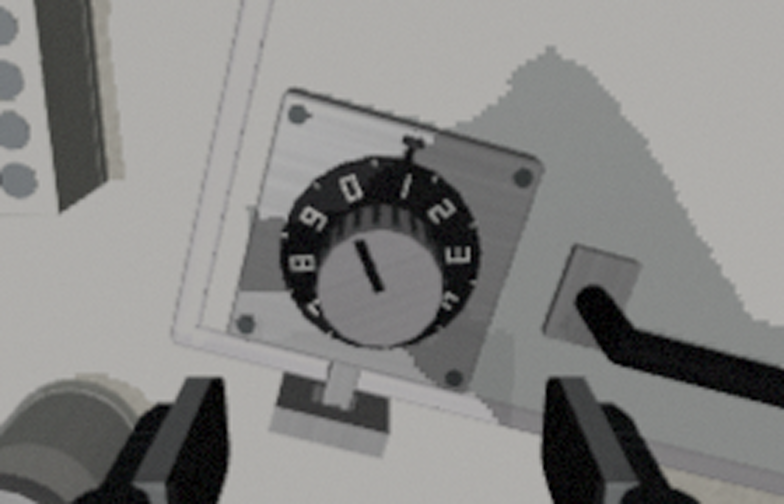

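```bash
python3 -c "
from h import *
to(.549,.198,.161,0)"
```

```text
shift cm [ 0.07 -0.1   7.9 ] turn -0.007 | [0.5479 0.1971 0.24  ] yaw -0.007 F [ 0.4  0.8 -1.2] T [-0.034  0.023  0.019] w 0.748 clk 11.03
```

carry_out:
  rows:
    - [[0.75,0.1,-0.1,4,0],[0.75,0.1,-0.1,7,0],[0.75,0.1,-0.1,7.9,0],[0.75,0.1,-0.1,7.9,0],[0.75,0.1,-0.1,7.9,0]]

```text
clock: 11.45
tcp_pos: [0.5497, 0.1973, 0.1619]
orientation: [3.141, -0.006, -0.009]
ft_force: [1.2, -0.0, -0.2]
width: 0.752
```

Run:
```python
from h import *
to(.549,.198,.161)
a=get_image("wrist");cv2.imwrite("pics/w10z.png",cv2.resize(a,(768,576))[100:])
```

```text
shift cm [-0.07 -0.07  0.09] turn 0 | [0.5497 0.1973 0.1619] yaw -0.009 F [ 1.2 -0.  -0.2] T [0.009 0.003 0.005] w 0.752 clk 11.45
```

View pics/w10z.png

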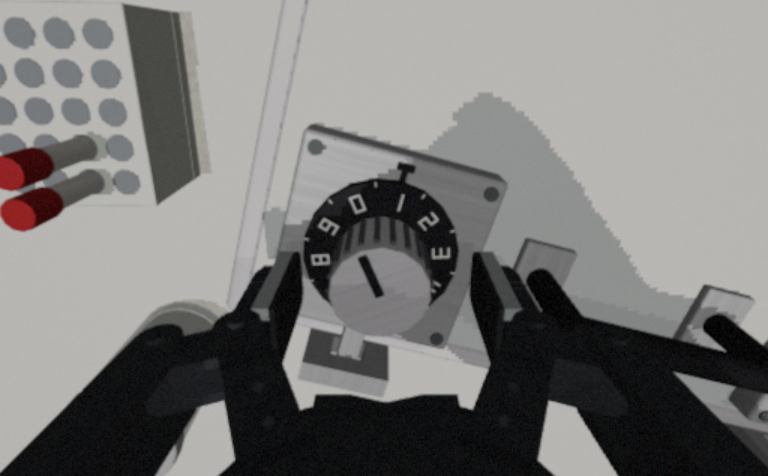

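Aligned; close on the knob.

carry_out:
  rows:
    - [[0.4,0,-0.1,0,0],[0.35,0,-0.1,0,0],[0.3,0,-0.1,0,0],[0.2,0,-0.1,0,0],[0.2,0,-0.1,0,0]]
  grip_force: 20

```text
clock: 11.92
tcp_pos: [0.551, 0.1995, 0.1636]
orientation: [-3.14, -0.009, -0.008]
ft_force: [1.4, 1.6, 1.4]
width: 0.412
```

```bash
python3 -c "
from h import *
st()"
```

```text
[0.551  0.1995 0.1636] rpy [-3.14  -0.009 -0.008] F [1.4 1.6 1.4] T [ 0.179 -0.298 -0.036] w 0.412 clk 11.92 q [-0.07  0.47 -0.5   1.83  0.29  0.9  -2.28]
```

carry_out:
  rows:
    - [[0.2,-0.05,0,0,-0.05],[0.2,-0.05,0,0,-0.1],[0.2,-0.1,0,0,-0.15],[0.2,-0.1,0,0,-0.2],[0.2,-0.1,0,0,-0.25]]

```text
clock: 12.33
tcp_pos: [0.5509, 0.1998, 0.1636]
orientation: [3.141, -0.011, 0.244]
ft_force: [3.2, 1.3, -2.4]
width: 0.414
```

```bash
python3 -c "
from h import *
st()"
```

```text
[0.5509 0.1998 0.1636] rpy [ 3.141 -0.011  0.244] F [ 3.2  1.3 -2.4] T [ 0.421 -0.79  -0.076] w 0.414 clk 12.33 q [-0.03  0.48 -0.55  1.83  0.32  0.91 -2.06]
```

carry_out:
  rows:
    - [[0.2,0,0,0,-0.05],[0.2,0,0,0,-0.1],[0.2,0,0,0,-0.15],[0.2,0,0,0,-0.2],[0.2,0,0,0,-0.25]]

```text
clock: 12.75
tcp_pos: [0.5508, 0.2001, 0.1636]
orientation: [3.139, -0.011, 0.496]
ft_force: [0.8, 0.9, -1.2]
width: 0.409
```

Run:
```python
from h import *
st()
a=get_image("wrist");cv2.imwrite("pics/w11z.png",cv2.resize(a[80:260,130:370],None,fx=3,fy=3,interpolation=2))
```

```text
[0.5508 0.2001 0.1636] rpy [ 3.139 -0.011  0.496] F [ 0.8  0.9 -1.2] T [ 0.358 -0.126 -0.149] w 0.409 clk 12.75 q [ 0.01  0.49 -0.61  1.83  0.35  0.92 -1.83]
```

View pics/w11z.png

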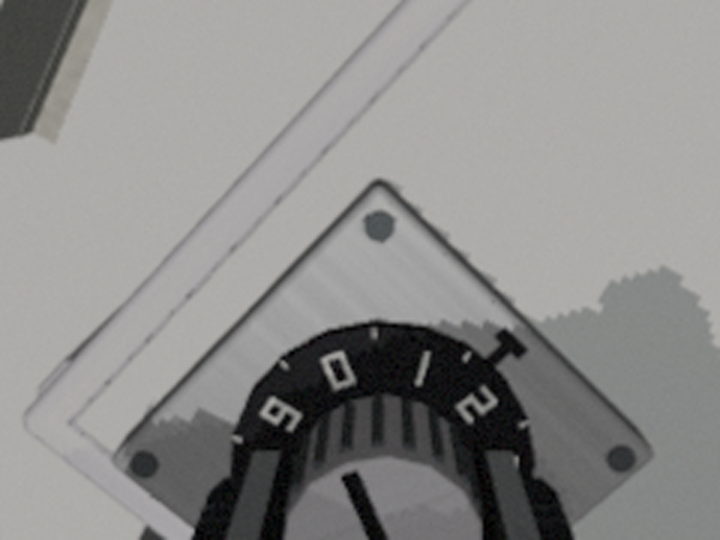

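carry_out:
  rows:
    - [[0.2,0,0,0,-0.05],[0.2,0,0,0,-0.1],[0.2,0,0,0,-0.15],[0.2,0,0,0,-0.2],[0.2,0,0,0,-0.25]]

```text
clock: 13.22
tcp_pos: [0.5507, 0.2004, 0.1636]
orientation: [3.137, -0.01, 0.75]
ft_force: [0.3, 0.7, -0.4]
width: 0.409
```

```bash
python3 -c "
from h import *
st()"
```

```text
[0.5507 0.2004 0.1636] rpy [ 3.137 -0.01   0.75 ] F [ 0.3  0.7 -0.4] T [ 0.35   0.039 -0.089] w 0.409 clk 13.22 q [ 0.05  0.51 -0.67  1.83  0.39  0.93 -1.61]
```

carry_out:
  rows:
    - [[0.2,0,0,0,-0.015],[0.2,0,0,0,-0.03],[0.2,0,0,0,-0.045],[0.2,0,0,0,-0.06],[0.2,0,0,0,-0.07]]

```text
clock: 13.63
tcp_pos: [0.5506, 0.2004, 0.1636]
orientation: [3.136, -0.01, 0.821]
ft_force: [-0.3, 1.0, -0.7]
width: 0.409
```

```bash
python3 -c "
from h import *
st()"
```

```text
[0.5506 0.2004 0.1636] rpy [ 3.136 -0.01   0.821] F [-0.3  1.  -0.7] T [ 0.329 -0.007 -0.119] w 0.409 clk 13.63 q [ 0.06  0.51 -0.68  1.83  0.4   0.93 -1.55]
```

carry_out:
  rows:
    - [[0.2,0,0,0,-0.015],[0.2,0,0,0,-0.03],[0.2,0,0,0,-0.045],[0.2,0,0,0,-0.06],[0.2,0,0,0,-0.07]]

```text
clock: 14.05
tcp_pos: [0.5506, 0.2004, 0.1635]
orientation: [3.136, -0.009, 0.892]
ft_force: [0.1, 0.7, 1.0]
width: 0.411
```

```bash
python3 -c "
from h import *
st()"
```

```text
[0.5506 0.2004 0.1635] rpy [ 3.136 -0.009  0.892] F [0.1 0.7 1. ] T [ 0.373  0.054 -0.14 ] w 0.411 clk 14.05 q [ 0.08  0.52 -0.7   1.83  0.41  0.94 -1.48]
```

carry_out:
  rows:
    - [[0.2,0,0,0,-0.015],[0.2,0,0,0,-0.03],[0.2,0,0,0,-0.045],[0.2,0,0,0,-0.06],[0.2,0,0,0,-0.07]]

```text
clock: 14.47
tcp_pos: [0.5505, 0.2005, 0.1636]
orientation: [3.135, -0.009, 0.964]
ft_force: [-0.6, 1.0, -0.3]
width: 0.412
```

```bash
python3 -c "
from h import *
st()"
```

```text
[0.5505 0.2005 0.1636] rpy [ 3.135 -0.009  0.964] F [-0.6  1.  -0.3] T [ 0.426  0.15  -0.108] w 0.412 clk 14.47 q [ 0.09  0.52 -0.72  1.82  0.42  0.94 -1.42]
```

carry_out:
  rows:
    - [[0.2,0,0,0,-0.015],[0.2,0,0,0,-0.03],[0.2,0,0,0,-0.045],[0.2,0,0,0,-0.06],[0.2,0,0,0,-0.06]]

```text
clock: 14.88
tcp_pos: [0.5504, 0.2005, 0.1636]
orientation: [3.135, -0.008, 1.025]
ft_force: [-0.2, 1.8, 0.9]
width: 0.408
```

Run:
```python
from h import *
st()
a=get_image("wrist");cv2.imwrite("pics/w12z.png",cv2.resize(a[80:260,130:370],None,fx=3,fy=3,interpolation=2))
```

```text
[0.5504 0.2005 0.1636] rpy [ 3.135 -0.008  1.025] F [-0.2  1.8  0.9] T [0.337 0.224 0.081] w 0.408 clk 14.88 q [ 0.1   0.53 -0.73  1.82  0.43  0.94 -1.37]
```

View pics/w12z.png

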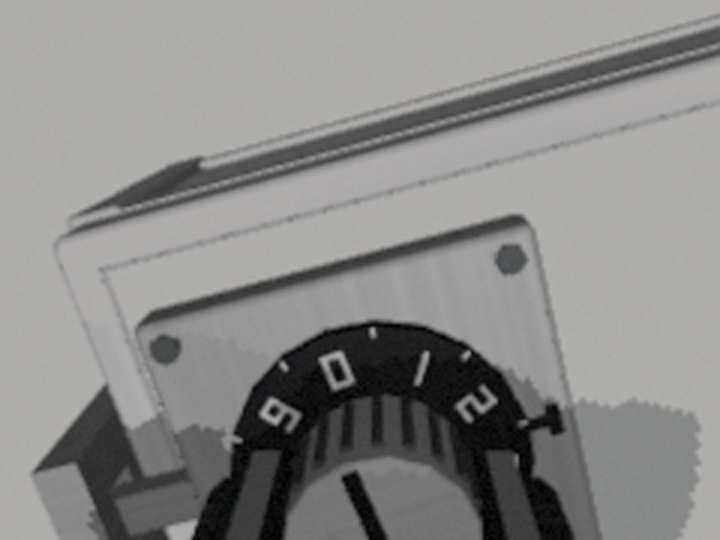

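carry_out:
  rows:
    - [[0.2,0,0,0,-0.01],[0.2,0,0,0,-0.02],[0.2,0,0,0,-0.03],[0.2,0,0,0,-0.04]]

```text
clock: 15.27
tcp_pos: [0.5504, 0.2006, 0.1635]
orientation: [3.134, -0.008, 1.065]
ft_force: [0.3, 1.2, 0.0]
width: 0.408
```

```bash
python3 -c "
from h import *
st()"
```

```text
[0.5504 0.2006 0.1635] rpy [ 3.134 -0.008  1.065] F [0.3 1.2 0. ] T [ 0.363  0.178 -0.063] w 0.408 clk 15.27 q [ 0.1   0.53 -0.74  1.82  0.44  0.95 -1.33]
```

carry_out:
  rows:
    - [[0.2,0,0,0,-0.01],[0.2,0,0,0,-0.02],[0.2,0,0,0,-0.03],[0.2,0,0,0,-0.04]]

```text
clock: 15.6
tcp_pos: [0.5503, 0.2006, 0.1635]
orientation: [3.134, -0.008, 1.106]
ft_force: [0.0, 0.7, 0.1]
width: 0.412
```

```bash
python3 -c "
from h import *
st()"
```

```text
[0.5503 0.2006 0.1635] rpy [ 3.134 -0.008  1.106] F [0.  0.7 0.1] T [ 0.404  0.242 -0.056] w 0.412 clk 15.6 q [ 0.11  0.53 -0.75  1.82  0.44  0.95 -1.3 ]
```

carry_out:
  rows:
    - [[0.2,0,0,0,-0.01],[0.2,0,0,0,-0.02],[0.2,0,0,0,-0.03],[0.2,0,0,0,-0.04],[0.2,0,0,0,-0.05]]

```text
clock: 16.02
tcp_pos: [0.5503, 0.2006, 0.1635]
orientation: [3.134, -0.007, 1.157]
ft_force: [-1.4, 0.1, 0.4]
width: 0.411
```

```bash
python3 -c "
from h import *
st()"
```

```text
[0.5503 0.2006 0.1635] rpy [ 3.134 -0.007  1.157] F [-1.4  0.1  0.4] T [ 0.426  0.295 -0.028] w 0.411 clk 16.02 q [ 0.12  0.54 -0.76  1.82  0.45  0.95 -1.25]
```

Not stopped; torque still at the free level. Keep easing on.

carry_out:
  rows:
    - [[0.2,0,0,0,-0.015],[0.2,0,0,0,-0.03],[0.2,0,0,0,-0.04],[0.2,0,0,0,-0.05],[0.2,0,0,0,-0.06]]

```text
clock: 16.43
tcp_pos: [0.5502, 0.2006, 0.1635]
orientation: [3.134, -0.007, 1.218]
ft_force: [-0.8, 0.8, 0.7]
width: 0.409
```

```bash
python3 -c "
from h import *
st()"
```

```text
[0.5502 0.2006 0.1635] rpy [ 3.134 -0.007  1.218] F [-0.8  0.8  0.7] T [ 0.382  0.37  -0.086] w 0.409 clk 16.43 q [ 0.13  0.54 -0.78  1.82  0.46  0.96 -1.2 ]
```

carry_out:
  rows:
    - [[0.2,0,0,0,-0.015],[0.2,0,0,0,-0.03],[0.2,0,0,0,-0.04],[0.2,0,0,0,-0.05],[0.2,0,0,0,-0.06]]

```text
clock: 16.85
tcp_pos: [0.5502, 0.2006, 0.1635]
orientation: [3.133, -0.006, 1.279]
ft_force: [-1.4, 1.6, 1.2]
width: 0.41
```

```bash
python3 -c "
from h import *
st()"
```

```text
[0.5502 0.2006 0.1635] rpy [ 3.133 -0.006  1.279] F [-1.4  1.6  1.2] T [ 0.416  0.462 -0.048] w 0.41 clk 16.85 q [ 0.14  0.54 -0.79  1.82  0.47  0.96 -1.14]
```

carry_out:
  rows:
    - [[0.2,0,0,0,-0.015],[0.2,0,0,0,-0.03],[0.2,0,0,0,-0.04],[0.2,0,0,0,-0.05],[0.2,0,0,0,-0.06]]

```text
clock: 17.27
tcp_pos: [0.5501, 0.2007, 0.1635]
orientation: [3.133, -0.006, 1.34]
ft_force: [-1.1, 1.8, 2.2]
width: 0.408
```

Run:
```python
from h import *
st()
a=get_image("wrist");cv2.imwrite("pics/w13z.png",cv2.resize(a[80:260,130:370],None,fx=3,fy=3,interpolation=2))
```

```text
[0.5501 0.2007 0.1635] rpy [ 3.133 -0.006  1.34 ] F [-1.1  1.8  2.2] T [ 0.414  0.503 -0.231] w 0.408 clk 17.27 q [ 0.15  0.55 -0.8   1.82  0.48  0.96 -1.09]
```

View pics/w13z.png

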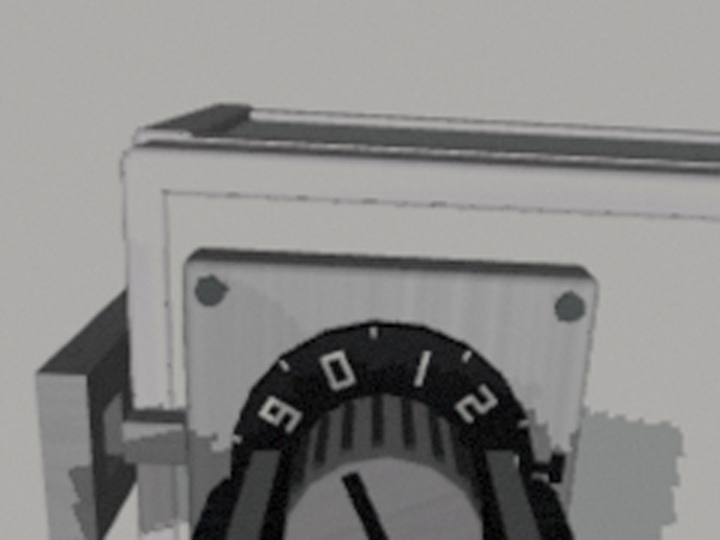

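carry_out:
  rows:
    - [[0.2,0,0,0,-0.007],[0.2,0,0,0,-0.014],[0.2,0,0,0,-0.02],[0.2,0,0,0,-0.02]]

```text
clock: 17.65
tcp_pos: [0.5501, 0.2007, 0.1635]
orientation: [3.133, -0.006, 1.361]
ft_force: [-1.4, 0.9, 1.1]
width: 0.409
```

```bash
python3 -c "
from h import *
st()"
```

```text
[0.5501 0.2007 0.1635] rpy [ 3.133 -0.006  1.361] F [-1.4  0.9  1.1] T [ 0.423  0.475 -0.305] w 0.409 clk 17.65 q [ 0.15  0.55 -0.81  1.82  0.48  0.97 -1.07]
```

carry_out:
  rows:
    - [[0.2,0,0,0,0.03],[0.2,0,0,0,0.07],[0.2,0,0,0,0.1],[0.2,0,0,0,0.13]]

```text
clock: 17.98
tcp_pos: [0.5502, 0.2006, 0.1635]
orientation: [3.134, -0.007, 1.23]
ft_force: [0.1, 1.2, 0.4]
width: 0.409
```

```bash
python3 -c "
from h import *
st()"
```

```text
[0.5502 0.2006 0.1635] rpy [ 3.134 -0.007  1.23 ] F [0.1 1.2 0.4] T [0.316 0.351 0.069] w 0.409 clk 17.98 q [ 0.13  0.54 -0.78  1.82  0.46  0.96 -1.19]
```

carry_out:
  rows:
    - [[0.2,0,0,0,0.015],[0.2,0,0,0,0.03],[0.2,0,0,0,0.045],[0.2,0,0,0,0.06]]

```text
clock: 18.32
tcp_pos: [0.5503, 0.2006, 0.1635]
orientation: [3.134, -0.007, 1.169]
ft_force: [-1.4, 0.8, 0.2]
width: 0.41
```

```bash
python3 -c "
from h import *
st()"
```

```text
[0.5503 0.2006 0.1635] rpy [ 3.134 -0.007  1.169] F [-1.4  0.8  0.2] T [0.351 0.356 0.125] w 0.41 clk 18.32 q [ 0.12  0.54 -0.76  1.82  0.45  0.95 -1.24]
```

carry_out:
  rows:
    - [[0.2,0,0,0,0.01],[0.2,0,0,0,0.02],[0.2,0,0,0,0.03],[0.2,0,0,0,0.03]]

```text
clock: 18.65
tcp_pos: [0.5503, 0.2006, 0.1635]
orientation: [3.134, -0.007, 1.139]
ft_force: [-0.5, 1.0, 0.5]
width: 0.41
```

```bash
python3 -c "
from h import *
st()"
```

```text
[0.5503 0.2006 0.1635] rpy [ 3.134 -0.007  1.139] F [-0.5  1.   0.5] T [ 0.306  0.357 -0.01 ] w 0.41 clk 18.65 q [ 0.11  0.53 -0.76  1.82  0.45  0.95 -1.27]
```

Run:
```python
from h import *
for i in range(1): st()
a=get_image("wrist");cv2.imwrite("pics/w14z.png",cv2.resize(a[80:260,130:370],None,fx=3,fy=3,interpolation=2))
for i in range(1): st()
```

```text
[0.5503 0.2006 0.1635] rpy [ 3.134 -0.007  1.139] F [-0.5  1.   0.5] T [ 0.306  0.357 -0.01 ] w 0.41 clk 18.65 q [ 0.11  0.53 -0.76  1.82  0.45  0.95 -1.27]
[0.5503 0.2006 0.1635] rpy [ 3.134 -0.007  1.139] F [-0.8  1.1 -0.2] T [0.385 0.34  0.021] w 0.409 clk 18.7 q [ 0.11  0.53 -0.76  1.82  0.45  0.95 -1.27]
```

View pics/w14z.png

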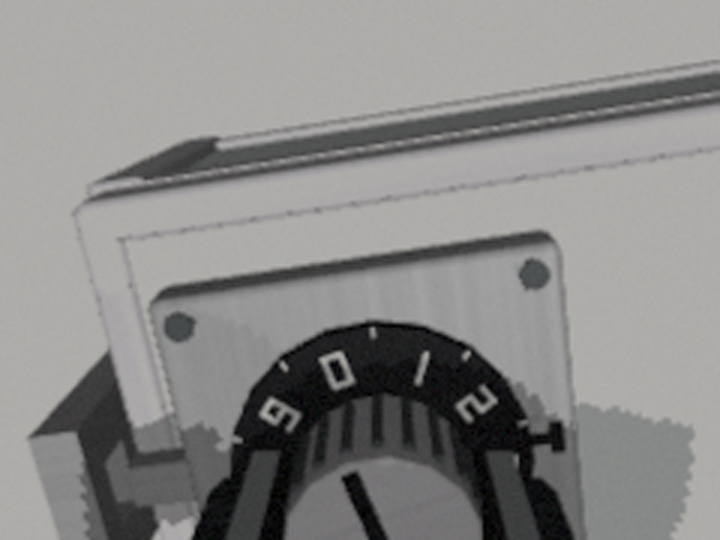

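carry_out:
  rows:
    - [[0.2,0,0,0,0.01],[0.2,0,0,0,0.02],[0.2,0,0,0,0.03],[0.2,0,0,0,0.03]]

```text
clock: 19.03
tcp_pos: [0.5503, 0.2006, 0.1635]
orientation: [3.134, -0.007, 1.109]
ft_force: [-0.9, 1.2, -0.2]
width: 0.413
```

```bash
python3 -c "
from h import *
st()"
```

```text
[0.5503 0.2006 0.1635] rpy [ 3.134 -0.007  1.109] F [-0.9  1.2 -0.2] T [0.271 0.352 0.255] w 0.413 clk 19.03 q [ 0.11  0.53 -0.75  1.82  0.44  0.95 -1.29]
```

carry_out:
  rows:
    - [[0.2,0,0,0,-0.05],[0.2,0,0,0,-0.11],[0.75,0,0,0,-0.11],[0.75,0,0,0,-0.11],[0.75,0,0,-3,-0.11]]

```text
clock: 19.45
tcp_pos: [0.5476, 0.1979, 0.1888]
orientation: [3.14, -0.0, 1.216]
ft_force: [-0.3, -1.3, -0.7]
width: 0.751
```

```bash
python3 -c "
from h import *
to(.5168,.0836,.25,1.30)"
```

```text
shift cm [-11.79   1.09  -6.11] turn -0.084 | [0.5476 0.1979 0.1888] yaw 1.216 F [-0.3 -1.3 -0.7] T [-0.042 -0.031 -0.014] w 0.751 clk 19.45
```

carry_out:
  rows:
    - [[0.6,0,0,-4,0],[0.6,-4,0.3,-6.5,-0.08],[0.6,-8,0.7,-6.5,-0.08],[0.6,-11.8,1.1,-6.5,-0.08],[0.6,-11.8,1.1,-6.5,-0.08]]

```text
clock: 19.87
tcp_pos: [0.5161, 0.0732, 0.2533]
orientation: [3.139, 0.007, 1.282]
ft_force: [0.6, -1.2, -1.0]
width: 0.596
```

Run:
```python
from h import *
to(.5170,.0840,.16,1.30);P=camera_params("wrist");np.save("P15.npy",P,allow_pickle=True)
a=get_image("wrist");cv2.imwrite("pics/w15.png",a)
b=np.clip(cv2.resize(a,(768,576),interpolation=2)*1.3,0,255).astype(np.uint8)
for X in((.517,.084,.156),):
  u,v=proj("wrist",X,P);cv2.circle(b,(int(u*1.5),int(v*1.5)),3,(0,0,255),-1)
cv2.imwrite("pics/w15z.png",b)
```

```text
shift cm [ 1.12 -0.24  9.32] turn -0.018 | [0.5161 0.0732 0.2533] yaw 1.282 F [ 0.6 -1.2 -1. ] T [-0.019  0.013 -0.041] w 0.596 clk 19.87
```

View pics/w15z.png

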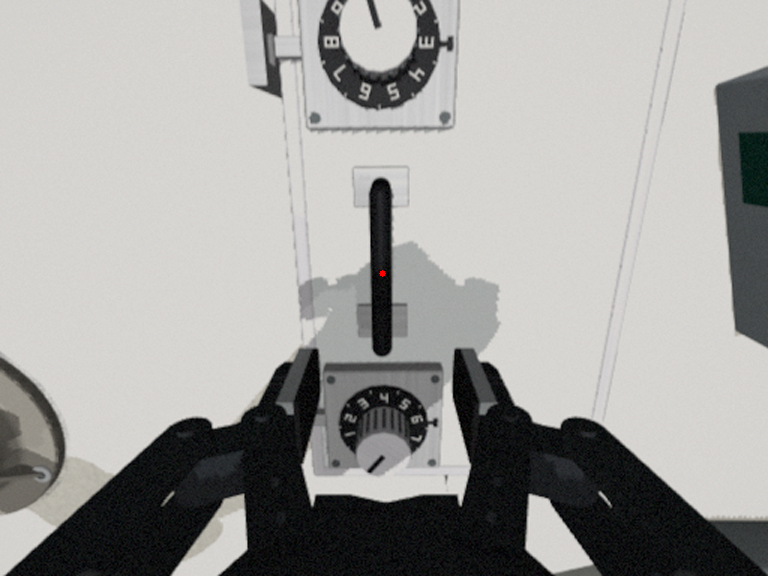

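carry_out:
  rows:
    - [[0.6,1.1,-0.2,4,-0.02],[0.6,1.1,-0.2,7,-0.02],[0.6,1.1,-0.2,9.5,-0.02],[0.6,1.1,-0.2,9.5,-0.02],[0.4,1.1,-0.2,9.5,-0.02]]

```text
clock: 20.33
tcp_pos: [0.5174, 0.0884, 0.158]
orientation: [3.141, 0.005, 1.305]
ft_force: [0.3, -0.6, 0.6]
width: 0.472
```

Run:
```python
from h import *
to(.5170,.0840,.157,1.30)
```

```text
shift cm [-0.44  0.08  0.1 ] turn 0.005 | [0.5174 0.0884 0.158 ] yaw 1.305 F [ 0.3 -0.6  0.6] T [ 0.006  0.004 -0.015] w 0.472 clk 20.33
```

carry_out:
  rows:
    - [[0.1,-0.3,0.1,0.1,0],[0,-0.3,0.1,0.1,0],[0,-0.3,0.1,0.1,0],[0,-0.3,0.1,0.1,0],[0,-0.3,0.1,0.1,0]]
  grip_force: 50

```text
clock: 20.75
tcp_pos: [0.5172, 0.0858, 0.1585]
orientation: [3.141, 0.005, 1.304]
ft_force: [-4.7, 0.9, 5.6]
width: 0.122
```

Run:
```python
from h import *
st()
a=get_image("wrist");cv2.imwrite("pics/w16z.png",cv2.resize(a,(768,576)))
```

```text
[0.5172 0.0858 0.1585] rpy [3.141 0.005 1.304] F [-4.7  0.9  5.6] T [ 0.181  1.168 -0.175] w 0.122 clk 20.75 q [ 0.36  0.46 -0.8   1.96  0.43  0.9  -0.94]
```

View pics/w16z.png

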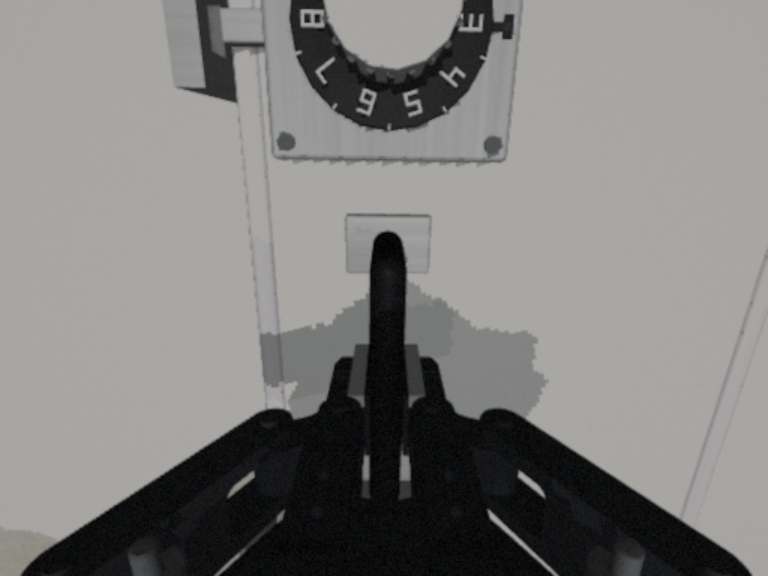

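carry_out:
  rows:
    - [[0,0,0.02,-0.05,0],[0,0,0.05,-0.12,0],[0,0,0.08,-0.2,0],[0,0,0.1,-0.3,0],[0,0,0.1,-0.3,0]]

```text
clock: 21.22
tcp_pos: [0.518, 0.0856, 0.1613]
orientation: [-3.141, 0.005, 1.304]
ft_force: [0.6, 2.3, -11.3]
width: 0.121
```

Run:
```python
from h import *
st()
```

```text
[0.518  0.0856 0.1613] rpy [-3.141  0.005  1.304] F [  0.6   2.3 -11.3] T [ 0.526 -0.079 -0.142] w 0.121 clk 21.22 q [ 0.36  0.46 -0.81  1.95  0.42  0.91 -0.93]
```

carry_out:
  rows:
    - [[0,0,0.03,-0.1,0],[0,0,0.06,-0.2,0],[0,0,0.1,-0.3,0],[0,0,0.13,-0.4,0]]

```text
clock: 21.55
tcp_pos: [0.5193, 0.0852, 0.1653]
orientation: [-3.141, 0.005, 1.304]
ft_force: [2.8, 2.1, -14.2]
width: 0.119
```

Run:
```python
from h import *
st()
H=np.array([.5172,.0858,.1585]);d=np.array([.965,-.264])
print(get_obs()['tcp_pos']-H)
for th in(.1,.2,.3,.4,.5,.6,.7,.8,.9,1.0,1.1,1.15):
  dx=.1742*(np.cos(.327)-np.cos(.327+th));dz=.1742*(np.sin(.327+th)-np.sin(.327));print(th,round(dx*100,2),round(dz*100,2),(H[:2]+d*dx).round(4),round(H[2]+dz,4))
```

```text
[0.5193 0.0852 0.1653] rpy [-3.141  0.005  1.304] F [  2.8   2.1 -14.2] T [ 0.496 -0.287 -0.141] w 0.119 clk 21.55 q [ 0.36  0.46 -0.81  1.95  0.42  0.91 -0.92]
[ 0.0021447  -0.00059879  0.00680484]
0.1 0.64 1.62 [0.5234 0.0841] 0.1747
0.2 1.44 3.17 [0.5311 0.082 ] 0.1902
0.3 2.39 4.63 [0.5403 0.0795] 0.2048
0.4 3.48 5.98 [0.5508 0.0766] 0.2183
0.5 4.7 7.22 [0.5626 0.0734] 0.2307
0.6 6.04 8.34 [0.5755 0.0699] 0.2419
0.7 7.48 9.31 [0.5894 0.066 ] 0.2516
0.8 9.02 10.14 [0.6042 0.062 ] 0.2599
0.9 10.63 10.81 [0.6197 0.0577] 0.2666
1.0 12.29 11.31 [0.6358 0.0533] 0.2716
1.1 14.0 11.64 [0.6523 0.0488] 0.2749
1.15 14.87 11.75 [0.6607 0.0466] 0.276
```

carry_out:
  rows:
    - [[0,0,0.28,-0.62,0],[0,0,0.57,-1.26,0],[0,0,0.88,-1.88,0],[0,0,1.22,-2.49,0],[0,0,1.58,-3.08,0]]

```text
clock: 21.97
tcp_pos: [0.5339, 0.081, 0.1965]
orientation: [-3.139, 0.006, 1.304]
ft_force: [-2.8, 2.2, -12.7]
width: 0.122
```

```bash
cat >> h.py <<'E'
def arc(ths):
    st();p=get_obs()['tcp_pos'];H=np.array([.5172,.0858,.1585]);d=np.array([.965,-.264])
    r=p-H; c=r[:2]@d*100; z=r[2]*100; print("cur",c,z)
    for th in ths:
        dx=17.42*(np.cos(.327)-np.cos(.327+th));dz=17.42*(np.sin(.327+th)-np.sin(.327))
        print(th,"y",round(dx-c,2),"z",round(z-dz,2))
E
python3 -c "
from h import *
arc([.3,.35,.4,.45,.5])
a=get_image('side');cv2.imwrite('pics/d17z.png',cv2.resize(a[70:260,150:340],None,fx=3,fy=3,interpolation=2))"
```

```text
[0.5339 0.081  0.1965] rpy [-3.139  0.006  1.304] F [ -2.8   2.2 -12.7] T [ 0.522  0.826 -0.204] w 0.122 clk 21.97 q [ 0.38  0.44 -0.82  1.89  0.39  0.99 -0.88]
cur 1.7376975051245063 3.8003669511614433
0.3 y 0.65 z -0.82
0.35 y 1.18 z -1.52
0.4 y 1.74 z -2.18
0.45 y 2.34 z -2.82
0.5 y 2.96 z -3.42
```

View pics/d17z.png

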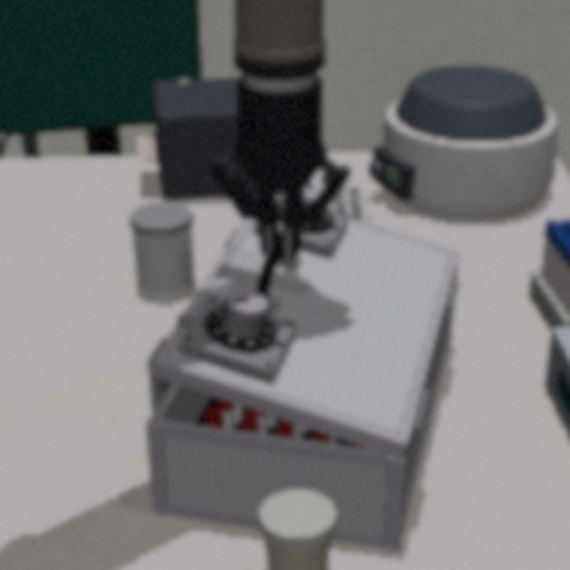

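The lid is opening cleanly. Continue along the arc.

carry_out:
  rows:
    - [[0,0,0.65,-0.82,0],[0,0,1.18,-1.52,0],[0,0,1.74,-2.18,0],[0,0,2.34,-2.82,0],[0,0,2.96,-3.42,0]]

```text
clock: 22.43
tcp_pos: [0.5611, 0.0732, 0.2322]
orientation: [-3.135, 0.009, 1.305]
ft_force: [-10.6, 2.4, -6.2]
width: 0.117
```

```bash
python3 -c "
from h import *
arc([.55,.6,.65,.7,.75])"
```

```text
[0.5611 0.0732 0.2322] rpy [-3.135  0.009  1.305] F [-10.6   2.4  -6.2] T [ 0.438  2.336 -0.121] w 0.117 clk 22.43 q [ 0.4   0.44 -0.82  1.79  0.37  1.08 -0.83]
cur 4.573479602675687 7.373547233681613
0.55 y 0.78 z -0.42
0.6 y 1.47 z -0.96
0.65 y 2.18 z -1.47
0.7 y 2.91 z -1.94
0.75 y 3.67 z -2.37
```

carry_out:
  rows:
    - [[0,0,0.75,-0.45,0],[0,0,1.47,-0.96,0],[0,0,2.18,-1.47,0],[0,0,2.91,-1.94,0],[0,0,3.67,-2.37,0]]

```text
clock: 22.85
tcp_pos: [0.5933, 0.064, 0.2578]
orientation: [-3.128, 0.013, 1.306]
ft_force: [-24.9, -0.4, 15.3]
width: 0.114
```

```bash
python3 -c "
from h import *
arc([.8,.85,.9,.95,1.0])"
```

```text
[0.5933 0.064  0.2578] rpy [-3.128  0.013  1.306] F [-24.9  -0.4  15.3] T [ 0.043  5.276 -0.145] w 0.114 clk 22.85 q [ 0.39  0.47 -0.81  1.69  0.37  1.17 -0.79]
cur 7.921441014450494 9.932469284701071
0.8 y 1.1 z -0.2
0.85 y 1.89 z -0.56
0.9 y 2.7 z -0.87
0.95 y 3.53 z -1.15
1.0 y 4.37 z -1.38
```

carry_out:
  rows:
    - [[0,0,0.5,-0.5,0],[0,0,1.0,-0.65,0],[0,0,1.75,-0.9,0],[0,0,2.55,-1.2,0]]

```text
clock: 23.18
tcp_pos: [0.6163, 0.0573, 0.2702]
orientation: [-3.123, 0.016, 1.306]
ft_force: [-10.3, 0.7, -2.8]
width: 0.115
```

```bash
python3 -c "
from h import *
arc([.95,1.0,1.05,1.1,1.15])
a=get_image('side');cv2.imwrite('pics/d18z.png',cv2.resize(a[70:260,150:340],None,fx=3,fy=3,interpolation=2))"
```

```text
[0.6163 0.0573 0.2702] rpy [-3.123  0.016  1.306] F [-10.3   0.7  -2.8] T [ 0.226  2.387 -0.19 ] w 0.115 clk 23.18 q [ 0.38  0.5  -0.8   1.62  0.38  1.22 -0.77]
cur 10.316919682274696 11.170507753494615
0.95 y 1.14 z 0.09
1.0 y 1.98 z -0.14
1.05 y 2.83 z -0.33
1.1 y 3.68 z -0.47
1.15 y 4.55 z -0.58
```

View pics/d18z.png

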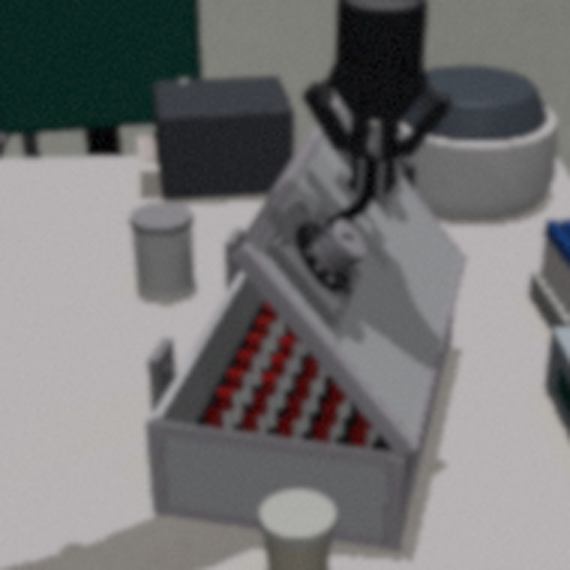

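carry_out:
  rows:
    - [[0,0,0.5,-0.15,0],[0,0,1.1,-0.3,0],[0,0,1.85,-0.47,0],[0,0,2.7,-0.66,0],[0,0,3.4,-0.78,0]]

```text
clock: 23.65
tcp_pos: [0.6507, 0.0474, 0.2807]
orientation: [-3.124, 0.017, 1.305]
ft_force: [-10.6, -0.1, 2.8]
width: 0.12
```

```bash
python3 -c "
from h import *
arc([1.1])"
```

```text
[0.6507 0.0474 0.2807] rpy [-3.124  0.017  1.305] F [-10.6  -0.1   2.8] T [ 0.032  2.691 -0.133] w 0.12 clk 23.65 q [ 0.36  0.54 -0.79  1.52  0.4   1.27 -0.75]
cur 13.901896268122568 12.21938469403058
1.1 y 0.1 z 0.57
```

carry_out:
  rows:
    - [[0.3,0,0,0,0],[0.3,0,0,0,0],[0.3,0,0,0,0]]

```text
clock: 23.9
tcp_pos: [0.6523, 0.0472, 0.2829]
orientation: [-3.128, 0.016, 1.304]
ft_force: [-1.0, -0.0, -0.3]
width: 0.301
```

```bash
python3 -c "
from h import *
st()"
```

```text
[0.6523 0.0472 0.2829] rpy [-3.128  0.016  1.304] F [-1.  -0.  -0.3] T [ 0.066 -0.008 -0.006] w 0.301 clk 23.9 q [ 0.36  0.54 -0.79  1.52  0.4   1.27 -0.74]
```

carry_out:
  rows:
    - [[0.3,0,0,-2,0],[0.3,0,0,-5,0],[0.3,0,0,-9,0],[0.3,0,0,-13,0],[0.3,0,0,-16,0]]

```text
clock: 24.32
tcp_pos: [0.6555, 0.0494, 0.4477]
orientation: [-3.133, 0.014, 1.304]
ft_force: [0.8, 0.2, 0.8]
width: 0.301
```

```bash
python3 -c "
from h import *
st()
a=get_image('side');cv2.imwrite('pics/d19z.png',cv2.resize(a[50:260,150:360],None,fx=2.8,fy=2.8,interpolation=2))
a=get_image('scene');cv2.imwrite('pics/s19.png',a)"
```

```text
[0.6555 0.0494 0.4477] rpy [-3.133  0.014  1.304] F [0.8 0.2 0.8] T [ 0.049 -0.053 -0.006] w 0.301 clk 24.32 q [ 0.35  0.46 -0.81  1.26  0.33  1.57 -0.68]
```

View pics/d19z.png

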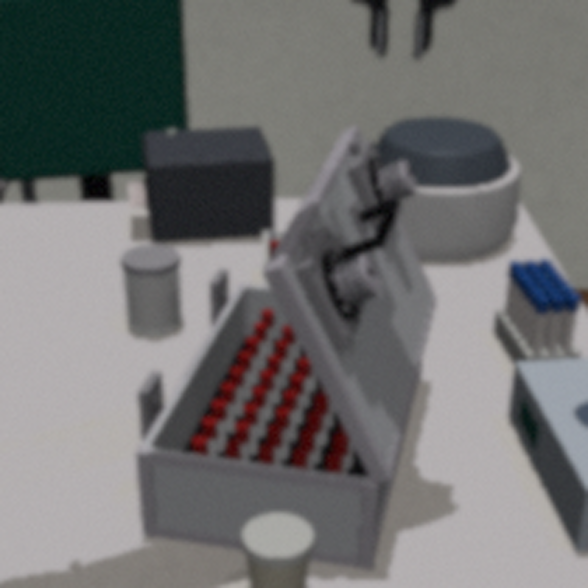

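View pics/s19.png

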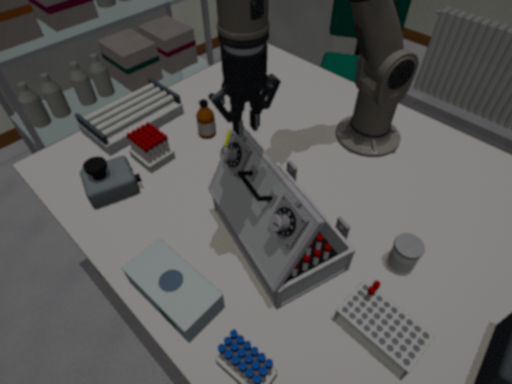

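The lid stands open at about 60°, the gripper is clear above it, and the jar, racks, bottle and cup sit at the same pixels as before. I'm letting it rest briefly, then handing in.

carry_out:
  rows:
    - [[0.3,0,0,0,0],[0.3,0,0,0,0],[0.3,0,0,0,0]]

```text
clock: 24.67
tcp_pos: [0.6567, 0.0504, 0.4501]
orientation: [-3.139, 0.011, 1.304]
ft_force: [-0.2, -0.1, -0.2]
width: 0.298
```

```bash
python3 -c "
from h import *
st();print(close_job())"
```

```text
[0.6567 0.0504 0.4501] rpy [-3.139  0.011  1.304] F [-0.2 -0.1 -0.2] T [ 0.044 -0.01  -0.038] w 0.298 clk 24.67 q [ 0.35  0.46 -0.81  1.26  0.33  1.57 -0.68]
the job is handed in; nothing more can be done
None
```

The case is open and handed in at 24.7 s: both locks have dropped and the lid is standing at about 1.08 rad (roughly 60°).

- **Right dial:** I turned it clockwise across 7 until it stopped dead, about half a number past 7. The wrist torque read 0.42 N m there.
- **Left dial:** I turned it counter-clockwise across 3 until it stopped at 0.31 N m. It also stopped when turned back, at 0.26 N m, which fits the 0.08 rad of play either way.
- **Lid:** I raised it by its handle at about 11–14 N for most of the lift. At one point the force reached about 29 N because my arc was a few millimetres too tight. I corrected the path and it came back to about 11 N. I then let go and rose clear.

**Last checks:** after release the side and scene pictures show the lid standing open with the gripper well above it. The wrist force was near zero. The other things on the bench look unmoved; I compared them by eye only. The marker is partly hidden behind the lid in the last picture, so I couldn't fully check it, but the arm stayed well above the bench near it.

**What disagreed:** the first position estimates from the scene and side cameras differed by about 15 mm, so I relied on close wrist-camera views instead. The pictures did not clearly show the right bolt drawn back. I took it as sprung from the dead stop, and the lid then lifted freely.

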